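Zero a pressure gauge at its trimmer

ROBOT

A 7-joint arm with a two-finger parallel gripper is mounted at the origin on the work surface. World frame = base frame: x ahead of the robot, y to its left, z up, the work surface at z = 0. Lengths are in m, angles in degrees, forces in N, time in s.
With the tool pointing down it reaches from about 0.4 to 0.85 m from the base axis. Payload 4.5 kg.
Tool frame: the origin (TCP) lies on the centre line of the jaws, within the pads' length; the fingertips stand 22 mm ahead of it and the grasp point (between the pads) lies 3 mm ahead of it; y points along the fingers, x is the direction in which the jaws open and shut, and the axes are right-handed (so a half turn about y gives the same grasp; the last joint's range is limited). The gripper opens to 88 mm and grips with 3 to 60 N. Pads are 18 mm wide; open, the fingers measure 123 mm over their backs; the gripper's body (75 mm by 187 mm) begins 45 mm behind the grasp point.
Start: joints at [73.27, 39.483, -11.15, 89.685, 9.013, 51.709, -12.324], TCP at [0.2, -0.592, 0.261] pointing down, gripper open.
Joint ranges: [-172.22, 172.22], [-26.19, 119.32], [-84.43, 86.54], [7.71, 146.69], [-57.33, 237.33], [2.42, 119.75], [-152.13, 152.13]. Speed limits (degrees/s): [147.25, 147.25, 180, 180, 180, 180, 180].

INTERFACE

Orientations are given as [roll, pitch, yaw] about the fixed x, y, z axes, in that order (R = Rz(yaw) Ry(pitch) Rx(roll)).
In Python, from plant import arm gives the robot as it stands.
- The arm moves only by the tool move_arm, never from a script. Its argument "motion" is a list of rows, each an object with "travel": the shift along the tool's x, y, z in mm, a list of three; "rotation": the turn, a rotation vector about the tool's x, y, z in rad, a list of three; "claw": the closure, from 0 (fully open) to 1 (shut). In form: [{"travel": [tx, ty, tz], "rotation": [ax, ay, az], "claw": claw}, ...]. A call has 1 to 20 rows; each row is the pose to reach, as a shift and turn from the pose measured when the call began, along the tool's axes at that moment; what a row does not reach only later rows make up. A row lasts 1/10 s, in which the tool goes at most 50 mm and 8.59 degrees, less where a joint would pass 70% of its speed; a pose out of reach is approached as far as the arm can. A call with a gripper value outside its range is refused whole. The fingers move at their own pace and stop on an object; "grip_force" is the grip in N (left out, the last holds). Time passes only in rows, so rows that repeat a pose let the fingers close. It gives the time, the measured TCP pose, the force and the opening at its end, in the units of the state.
- arm.sense(): the state, without advancing time (a new reading comes with each control period).
- arm.capture(name): name is "scene" or "top" or "wrist"; returns the picture (384x512x3 uint8, red, green, blue); there is no depth.
- arm.get_calibration(name): a dict with "K" (3x3 intrinsics, pixels), "eye" and "orientation" of the camera in the world. Camera axes: x right, y down, z forward; pixel columns grow to the right and rows downward; lengths in m; the calibration is good to about 2 mm. A picture is of the moment at which its call begins: read the wrist's pose just before it. get_calibration takes no time and is no camera call; for the wrist camera it gives the pose at the moment of the call.
- arm.hand_in(): hands the job in, once; it reports no verdict.
The state is a dict: "t": time; "q": joint angles; "joint_velocities": joint speeds; "joint_efforts": joint torques, N m; "ee_pos": TCP position; "tool_rot": TCP orientation; "ft_force": force on the tool from outside, world axes, zero at the start; "moment": the same for the moment, N m; "grip_width": opening from 0.0 (shut) to 1.0 (fully open).
Only numpy, scipy, OpenCV 4.12 (cv2) and the standard library are available. Lean on these libraries where they do the work, as an engineer would, in place of code of your own. Each camera call takes 0.05 s, during which the arm holds its last target.

TASK

The vented gauge module of the air-conditioning service machine reads too high. Take the yellow plastic tuning tool from its stand, seat its blade fully in the slot of the zero trimmer with a light hand, turn the screw until the black needle points at the red zero mark, and put the tool back in the stand. Pressing hard breaks the trimmer, so keep below 15 N there, and do not disturb the other tools and things on the bench.

Things in the scene. Friction and masses are not known exactly. Their poses are not given: they have to be found in the camera images.
- tuning_tool: Yellow plastic tuning tool, 105 mm long, 20 to 45 g, standing blade down in a hole of the stand. Origin: the blade's lower end, on the axis; z up along the tool, x along the blade's width. White flat blade 9 mm wide (x), 2.4 mm thick (y), 6 mm long; above it a white round shaft 10 mm across up to 45 mm, then the handle. In the stand the origin is 3 mm above the bench.
- tool_grip (a point): On the tuning tool's axis 78 mm above its lower end: where to grip. The yellow handle, 18 mm (x) by 14 mm (y) with a thin black band, runs from 45 to 105 mm; grip its flat sides, 14 mm apart, along the tool's y. Its shoulder at 45 mm rests on the stand's top (48 mm high). Neighbouring tools stand 55 mm away.
- stand: Fixed grey tool block, 170 mm (x) by 56 mm (y), 48 mm high, yawed by up to 0.3 rad. Origin: centre of its underside. Three through holes 14 mm in diameter in a row at x = -55, 0 and +55 mm; each holds one tool at the start, x roughly along the stand's x; which tool is where varies.
- stand_hole0 (a point): Centre of the mouth (top face) of the stand's hole at x = -55 mm.
- stand_hole1 (a point): Centre of the mouth of the stand's middle hole.
- stand_hole2 (a point): Centre of the mouth of the stand's hole at x = +55 mm.
- module: Fixed blue gauge module, black panel on top 65 mm above the bench, 176 mm (x) by 266 mm (y), yawed by up to 0.25 rad. Origin: centre of its underside. A white dial, 116 mm across with its rim, covered to 12 mm above the panel, is centred at x = 15, y = 60 mm; red zero mark at its rim towards -x +y. A rocker switch 8 mm high at x = 50, y = -85 mm.
- trimmer: Zero trimmer standing on the module's panel at the module's x = -45, y = -75 mm. Origin: centre of its underside, 65 mm above the bench; z up, x and y as the module's. An upright brass bushing, 24 mm across, 20.5 mm high, bore 11.2 mm, its mouth countersunk at 45 degrees (18 mm across at the top); in it a white round screw head with a straight slot right across it. Turning takes 0.04 N m.
- bushing_mouth (a point): Centre of the bushing's open top, 20.5 mm above the trimmer's origin. The slot's direction is not reported: at the start it lies anywhere from 1.5 rad clockwise to 0.8 rad anticlockwise (seen from above) of the trimmer's x axis, and must be seen or felt. With its play, the blade drops in within 0.1 to 0.25 rad of being in line, and turns up to 0.4 rad freely before it drives the screw.
- screw_top (a point): Centre of the screw head's top at rest, 10 mm above the trimmer's origin. Slot 3.2 mm wide, 5 mm deep. The head sits on a contact spring: it gives up to 2 mm downward (2 N per mm), then stops hard. A blade pressed on it with 2 to 4 N does not turn it by rubbing; when in line the head springs up around the blade, which can then go down to the slot's floor.
- needle (a joint): Reading of the black gauge needle (42 mm from pivot to point): angle in rad clockwise from the red zero mark; 0 is zero, 0.4 to 1.0 at the start, limits -0.5 and 2.2. It follows the trimmer screw one to one: turning the screw anticlockwise (seen from above) by 0.1 rad lowers it by 0.1 rad.
- screwdriver: Bystander: red-handled screwdriver, same size as the tuning tool, in another hole of the stand. Origin: its lower end.
- hex_driver: Bystander: black-handled driver, same size, in another hole of the stand. Origin: its lower end.
- spray_can: Bystander: spray can 66 mm across, 190 mm high, upright on the bench. Origin: centre of its underside.
- oil_bottle: Bystander: bottle 52 mm across, 120 mm high, upright. Origin: centre of its underside.
- spanner: Bystander: steel spanner 170 mm long lying flat.
- coupler: Bystander: brass and blue hose coupler 34 mm across, 60 mm high, upright. Origin: centre of its underside.
- tape_roll: Bystander: black tape roll 90 mm across, 19 mm high, lying flat. Origin: centre of its underside.
Mind the look-alikes: they are no part of the job. Several things have the shape of the tuning_tool; the one meant has the colours described above.

How it is judged (in metres and radians):
On the way, in this order (a step that is already met when the one before it is completed fails the run):
1. the tool's blade is fully in the trimmer's slot (its end at most 6.5 mm above the trimmer's underside, within 3 mm of the axis) (z of tuning_tool in the frame of trimmer below 0.0065 m and horizontal distance between tuning_tool and trimmer below 0.003 m), for 0.2 s.
2. with the blade still in the slot the needle stands at zero (within 0.07 rad) (all of step 1 and value of joint needle between -0.07 and 0.07 rad), for 0.3 s.
At the end, for the whole second after the job is handed in: The needle stands within 0.07 rad of the zero mark; the tuning tool stands upright (within 0.1 rad), fully down in a hole of the stand (its end less than 6 mm above the bench, within 6 mm of the hole's axis), at rest and released (value of joint needle between -0.07 and 0.07 rad and (horizontal distance between tuning_tool and stand_hole0 below 0.006 m or horizontal distance between tuning_tool and stand_hole1 below 0.006 m or horizontal distance between tuning_tool and stand_hole2 below 0.006 m) and height (world z) of tuning_tool below 0.006 m and angle between tuning_tool's own z axis and vertical below 0.1 rad and linear speed of tuning_tool below 0.02 m/s); the robot touches nothing.
It fails at once if the tool presses on the trimmer with more than 15 N (contact force between tuning_tool and trimmer above 15 N).
It fails at once if another tool in the stand is moved by more than 20 mm (distance of any of screwdriver, hex_driver from where it was at the start of the episode above 0.02 m).
It fails at once if a thing lying on the bench is moved by more than 20 mm (distance of any of spray_can, oil_bottle, spanner, coupler, tape_roll from where it was at the start of the episode above 0.02 m).
It also fails if it takes over 61 s, if anything falls off the work surface, if the arm or the gripper's body presses on something with over 40 N, if the wrist force passes 120 N, or if a joint passes its speed limit or range.

## Working session

There is one attempt and no reset: what is moved stays moved. The work goes in short steps, Python scripts to look and compute and a tool call to move; the robot and the scene stay as the last step left them, time stands still between calls to the robot, and variables do not carry over. Pictures are saved under pics/ and viewed, and the job is handed in when it is done.

Besides the shell and the picture viewer there is one more tool, called as name(argument=value, ...), one argument or row to a line, values as JSON. move_arm: Moves the arm, as the interface text tells. Its arguments: {"type":"object","properties":{"motion":{"type":"array","items":{"type":"object","properties":{"travel":{"type":"array","items":{"type":"number"}},"rotation":{"type":"array","items":{"type":"number"}},"claw":{"type":"number"}}}},"grip_force":{"type":"number"}},"required":["motion"]}

```bash
ls; mkdir -p pics; python3 - <<'E'
from plant import arm
import cv2
print(arm.sense())
for n in ["scene","top","wrist"]:
    c=arm.get_calibration(n); print(n,c)
    im=arm.capture(n); cv2.imwrite(f"pics/{n}0.png",im[:,:,::-1])
E
```

```text
pics
{'t': 0.0, 'q': array([ 73.26885705,  39.5321786 , -11.14514001,  89.74470259,
         9.01416255,  51.70984107, -12.32517795]), 'joint_velocities': array([ 0.0424972 , -0.08144251, -0.05624004, -0.01610402, -0.00485569,
       -0.00862994,  0.00666006]), 'joint_efforts': array([-4.30036762e-04, -5.27566409e+01, -1.26713421e+00, -1.53430957e+01,
       -5.27056865e-02,  6.53696159e-03,  1.93392320e-04]), 'ee_pos': array([ 0.19981203, -0.59157451,  0.25992187]), 'tool_rot': array([-90.00876286,   0.10428893, -71.32711983]), 'ft_force': array([-0.40799509,  0.44808636, -0.02592544]), 'moment': array([ 0.0339882 , -0.01579161,  0.05104884]), 'grip_width': 0.9987064593622192}
scene {'K': array([[348.72415667,   0.        , 256.03683911],
       [  0.        , 348.72415667, 198.75630316],
       [  0.        ,   0.        ,   1.        ]]), 'eye': array([ 1.15169083, -0.6310254 ,  0.70713897]), 'orientation': array([-123.9903337 ,   -0.64106872,   46.65459977])}
top {'K': array([[455.29377492,   0.        , 264.53117158],
       [  0.        , 455.29377492, 194.63370774],
       [  0.        ,   0.        ,   1.        ]]), 'eye': array([ 0.28369787, -0.01861162,  1.59818856]), 'orientation': array([-171.29886813,   -0.37242941,  -89.05108543])}
wrist {'K': array([[343.92571785,   0.        , 258.5466714 ],
       [  0.        , 343.92571785, 190.84568732],
       [  0.        ,   0.        ,   1.        ]]), 'eye': array([ 0.27853113, -0.56460311,  0.38414992]), 'orientation': array([ 1.61264503e+02,  1.11279090e-01, -7.13395453e+01])}
```

View pics/scene0.png

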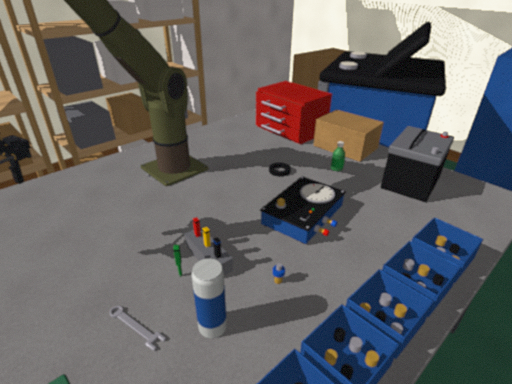

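View pics/top0.png

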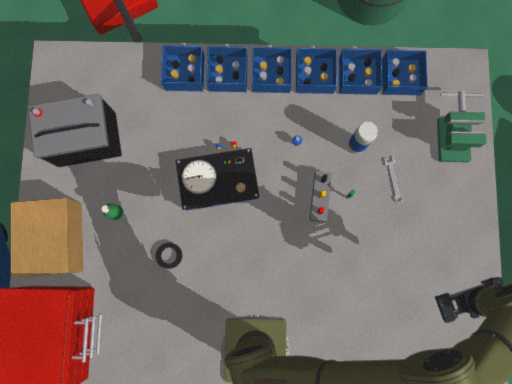

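View pics/wrist0.png

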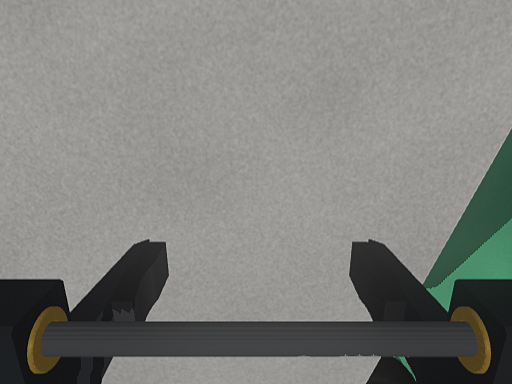

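```bash
cat > h.py <<'E'
import numpy as np, cv2
from scipy.spatial.transform import Rotation as Ro
from plant import arm
def cal(n):
    c=arm.get_calibration(n); return c["K"],np.array(c["eye"]),Ro.from_euler("xyz",c["orientation"],degrees=True).as_matrix()
def ray(C,u,v):
    K,e,R=C; d=R@np.linalg.solve(K,[u,v,1.]); return e,d/np.linalg.norm(d)
def atz(C,u,v,z):
    e,d=ray(C,u,v); return e+d*(z-e[2])/d[2]
def proj(C,p):
    K,e,R=C; q=K@(R.T@(np.asarray(p)-e)); return q[:2]/q[2]
def tri(obs):
    A=np.zeros((3,3));b=np.zeros(3)
    for C,u,v in obs:
        e,d=ray(C,u,v);P=np.eye(3)-np.outer(d,d);A+=P;b+=P@e
    return np.linalg.solve(A,b)
E
python3 - <<'E'
from h import *
T=cv2.imread("pics/top0.png");S=cv2.imread("pics/scene0.png")
a=cv2.resize(T[160:230,290:370],(640,560),interpolation=cv2.INTER_CUBIC)
b=cv2.resize(T[140:220,170:270],(700,560),interpolation=cv2.INTER_CUBIC)
c=cv2.resize(S[205:285,160:240],(560,560),interpolation=cv2.INTER_CUBIC)
cv2.imwrite("pics/ca.png",a);cv2.imwrite("pics/cb.png",b);cv2.imwrite("pics/cc.png",c)
E
```

```text
(no output)
```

View pics/ca.png

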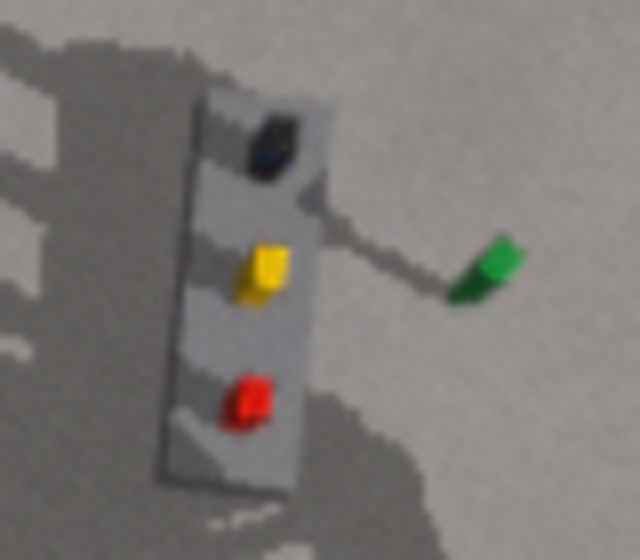

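View pics/cb.png

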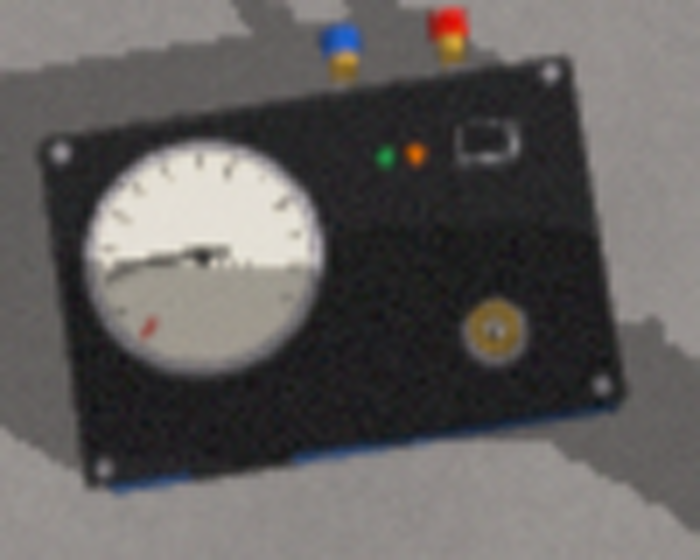

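View pics/cc.png

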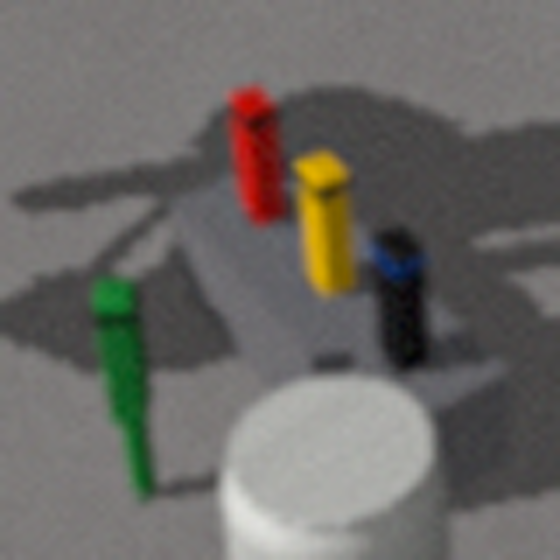

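```bash
python3 - <<'E'
from h import *
T=cal("top");S=cal("scene")
f=lambda x,y:(290+x/8,160+y/8)
np.set_printoptions(precision=4,suppress=True)
# stand top corners
cs=[atz(T,*f(x,y),0.048) for x,y in [(208,88),(330,104),(294,492),(164,482)]]
for c in cs: print("corner",c)
print("mean",np.mean(cs,0),[np.linalg.norm(cs[i]-cs[i-1]) for i in range(4)])
for n,x,y,u,v in [("yel",270,262,325,172),("red",257,393,254,102),("blk",280,133,397,243),("grn",508,255,113,292)]:
    t=f(x,y); print(n,"atz",atz(T,*t,.108),"tri",tri([(T,*t),(S,160+u/7,205+v/7)]))
print("green base",atz(T,*f(462,298),0),atz(S,160+145/7,205+492/7,0))
g=lambda x,y:(170+x/7,140+y/7)
cm=[atz(T,*g(x,y),0.065) for x,y in [(42,140),(568,58),(626,398),(88,488)]]
for c in cm: print("mod",c)
print(np.mean(cm,0),[np.linalg.norm(cm[i]-cm[i-1]) for i in range(4)])
print("bush",atz(T,*g(495,331),.0855)); print("dial",atz(T,*g(205,258),.077))
print("needle tip",atz(T,*g(107,270),.072),"piv",atz(T,*g(203,257),.072),"red",atz(T,*g(149,328),.072))
E
```

```text
corner [ 0.6073 -0.2022  0.048 ]
corner [ 0.6011 -0.2552  0.048 ]
corner [ 0.432  -0.2389  0.048 ]
corner [ 0.4353 -0.1833  0.048 ]
mean [ 0.5189 -0.2199  0.048 ] [np.float64(0.1730297366735625), np.float64(0.053347694317172366), np.float64(0.16997522116826372), np.float64(0.05565672491029024)]
yel atz [ 0.5217 -0.2208  0.108 ] tri [ 0.5237 -0.2187  0.1055]
red atz [ 0.4669 -0.2152  0.108 ] tri [ 0.4687 -0.2131  0.1058]
blk atz [ 0.5762 -0.2251  0.108 ] tri [ 0.5775 -0.2239  0.1065]
grn atz [ 0.5263 -0.3196  0.108 ] tri [ 0.5281 -0.3174  0.1062]
green base [ 0.5242 -0.3207  0.    ] [ 0.5274 -0.3134  0.    ]
mod [0.6337 0.282  0.065 ]
mod [0.6799 0.0243 0.065 ]
mod [ 0.5105 -0.0075  0.065 ]
mod [0.462  0.2519 0.065 ]
[0.5715 0.1377 0.065 ] [np.float64(0.17438310231446896), np.float64(0.2618145346575857), np.float64(0.17230856340718223), np.float64(0.26385529708532474)]
bush [0.539  0.056  0.0855]
dial [0.5738 0.198  0.077 ]
needle tip [0.568  0.2461 0.072 ] piv [0.5753 0.1997 0.072 ] red [0.5398 0.2245 0.072 ]
```

```bash
cat >> h.py <<'E'
np.set_printoptions(precision=4,suppress=True)
def plan(pos,yaw,roll=-90.,pitch=0.):
    s=arm.sense(); p=np.array(s["ee_pos"]); R=Ro.from_euler("xyz",s["tool_rot"],degrees=True)
    t=R.inv().apply(np.array(pos)-p)*1000
    r=(R.inv()*Ro.from_euler("xyz",[roll,pitch,yaw],degrees=True)).as_rotvec()
    print("travel",t.round(1),"rot",r.round(4),"rows>=",max(np.linalg.norm(t)/50,np.degrees(np.linalg.norm(r))/8.59))
E
python3 - <<'E'
from h import *
T=cal("top");S=cal("scene")
print("can top",atz(T,367,130,.19),atz(S,207,275,.19), "coupler",atz(T,297,140,.06))
plan([.47,-.215,.26],-95)
E
```

```text
can top [ 0.7145 -0.3489  0.19  ] [ 0.73   -0.3599  0.19  ] coupler [ 0.7137 -0.1346  0.06  ]
travel [-270.4    0.4  376.5] rot [ 0.0004  0.4131 -0.0013] rows>= 9.271222964319104
```

move_arm(
  motion=[
    {"travel":[-90,0,125],"rotation":[0,0.138,0],"claw":0.3},
    {"travel":[-180,0,250],"rotation":[0,0.276,0],"claw":0.3},
    {"travel":[-270,0,376],"rotation":[0,0.413,0],"claw":0.3},
    {"travel":[-270,0,376],"rotation":[0,0.413,0],"claw":0.3},
    {"travel":[-270,0,376],"rotation":[0,0.413,0],"claw":0.3},
    {"travel":[-270,0,376],"rotation":[0,0.413,0],"claw":0.3},
    {"travel":[-270,0,376],"rotation":[0,0.413,0],"claw":0.3},
    {"travel":[-270,0,376],"rotation":[0,0.413,0],"claw":0.3},
    {"travel":[-270,0,376],"rotation":[0,0.413,0],"claw":0.3},
    {"travel":[-270,0,376],"rotation":[0,0.413,0],"claw":0.3},
    {"travel":[-270,0,376],"rotation":[0,0.413,0],"claw":0.3},
    {"travel":[-270,0,376],"rotation":[0,0.413,0],"claw":0.3},
  ],
)

```text
t: 1.35
ee_pos: [0.4685, -0.2171, 0.2603]
tool_rot: [-90.1, 0.0, -95.1]
ft_force: [-1.1, -0.7, -1.1]
grip_width: 0.701
```

```bash
python3 - <<'E'
from h import *
s=arm.sense();print(s["t"],s["q"],s["ee_pos"],s["tool_rot"],s["grip_width"],s["ft_force"])
C=cal("wrist");im=arm.capture("wrist");cv2.imwrite("pics/w1.png",im[:,:,::-1]);np.savez("w1.npz",K=C[0],e=C[1],R=C[2]);print(C[1])
E
```

```text
1.35 [ 20.6184  31.3082  -1.403  108.5635   1.17    40.252  -76.5685] [ 0.4685 -0.2171  0.2603] [-90.1134   0.0011 -95.0937] 0.700794506278811 [-1.144  -0.6956 -1.1096]
[ 0.5514 -0.2242  0.3843]
```

View pics/w1.png

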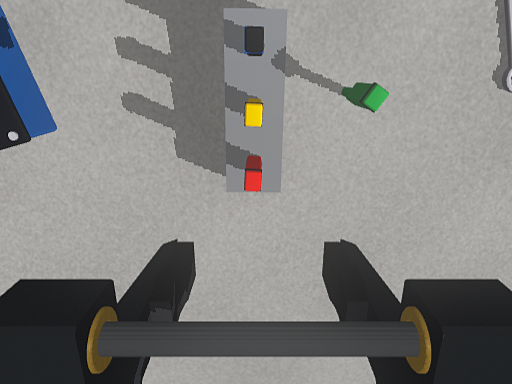

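```bash
python3 - <<'E'
from h import *
im=cv2.imread("pics/w1.png")
cv2.imwrite("pics/w1c.png",cv2.resize(im[0:200,200:310],None,fx=5,fy=3*1.0,interpolation=cv2.INTER_CUBIC) if 0 else cv2.resize(im[80:150,210:300],None,fx=8,fy=8,interpolation=cv2.INTER_CUBIC))
d=np.load("w1.npz");C=(d["K"],d["e"],d["R"])
hsv=cv2.cvtColor(im,cv2.COLOR_BGR2HSV)
m=cv2.inRange(hsv,(20,150,90),(32,255,255))
m2=cv2.inRange(hsv,(20,150,200),(32,255,255))
for mm in (m,m2):
    c=max(cv2.findContours(mm,0,2)[0],key=cv2.contourArea);print(cv2.minAreaRect(c),cv2.boundingRect(c))
    (u,v),_,_=cv2.minAreaRect(c); print(atz(C,u,v,.108))
# stand edges at z=.048
for p in [(223.5,9),(286.5,10.5),(280.5,192.5),(226,191.5)]: print(atz(C,*p,.048))
E
```

```text
((100.21098327636719, 339.8785705566406), (25.165464401245117, 66.29693603515625), 8.746162414550781) (87, 308, 30, 65)
[ 0.3152 -0.0446  0.108 ]
((254.0, 114.5), (21.0, 16.0), 90.0) (246, 104, 17, 22)
[ 0.5212 -0.2178  0.108 ]
[ 0.6073 -0.1982  0.048 ]
[ 0.6012 -0.2531  0.048 ]
[ 0.4333 -0.2363  0.048 ]
[ 0.4394 -0.1802  0.048 ]
```

View pics/w1c.png

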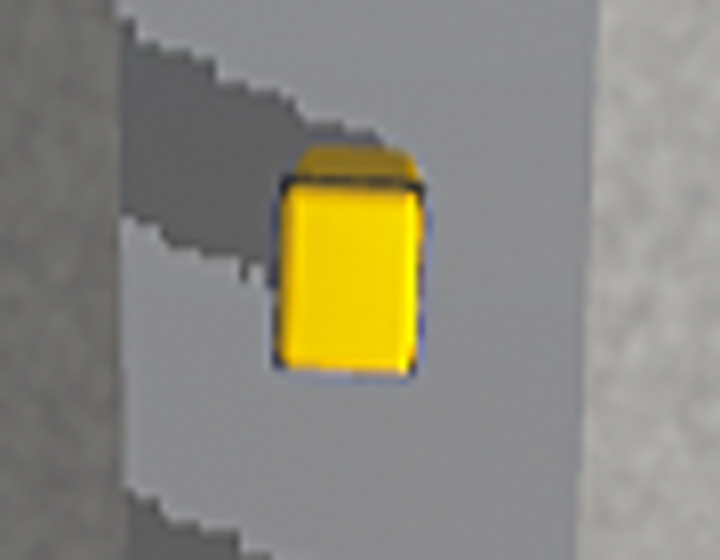

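```bash
python3 - <<'E'
from h import *
d=np.load("w1.npz");C=(d["K"],d["e"],d["R"])
P=[atz(C,210+x/8-.5,80+y/8-.5,.108) for x,y in [(281,180),(424,188),(416,376),(274,368)]]
P=np.array(P);print(P,P.mean(0))
for a,b in[(3,0),(2,1),(1,0),(2,3)]:
    v=P[b]-P[a];print(np.linalg.norm(v),np.degrees(np.arctan2(v[1],v[0])))
m=P.mean(0)
plan([m[0],m[1],.1835],-95.1)
print([proj(C,p) for p in ([.0]*0,)] if 0 else "")
E
```

```text
[[ 0.5314 -0.2114  0.108 ]
 [ 0.5294 -0.2252  0.108 ]
 [ 0.5113 -0.2228  0.108 ]
 [ 0.5134 -0.2088  0.108 ]] [ 0.5214 -0.217   0.108 ]
0.01821289231701758 -8.044835622465236
0.018236693470148682 -7.395574871063135
0.013965700960727648 81.78909921774914
0.01417243181427953 81.70003205651521
travel [-5.5 76.7 53.2] rot [ 0.002  -0.0016  0.0001] rows>= 1.869736226484943
```

move_arm(
  motion=[
    {"travel":[-5,20,53],"rotation":[0,0.05,0],"claw":0.3},
    {"travel":[-5.5,60,53],"rotation":[0,0.05,0],"claw":0.3},
    {"travel":[-5.5,90,53],"rotation":[0,0.05,0],"claw":0.4},
    {"travel":[-5.5,90,53],"rotation":[0,0.05,0],"claw":0.4},
    {"travel":[-5.5,90,53],"rotation":[0,0.05,0],"claw":0.4},
  ],
)

```text
t: 1.9
ee_pos: [0.5201, -0.2191, 0.1705]
tool_rot: [-90.2, -0.1, -98.2]
ft_force: [-0.0, -0.3, 0.0]
grip_width: 0.598
```

```bash
python3 - <<'E'
from h import *
s=arm.sense();print(s["t"],s["q"],s["ee_pos"],s["tool_rot"],s["grip_width"],s["ft_force"])
C=cal("wrist");im=arm.capture("wrist");cv2.imwrite("pics/w2.png",im[:,:,::-1]);np.savez("w2.npz",K=C[0],e=C[1],R=C[2])
plan([.5214,-.217,.084],-98)
for p in ([.5214,-.217,.108],[.5237,-.2187,.108]): print(proj(C,p))
E
```

```text
1.9 [ 18.309   42.0713  -0.3352 105.3228   0.5926  32.7723 -80.6758] [ 0.5201 -0.2191  0.1705] [-90.1785  -0.0667 -98.2368] 0.5978927634205182 [-0.0481 -0.2686  0.0296]
travel [-2.1 87.4  0.2] rot [ 0.0007 -0.0036  0.0014] rows>= 1.7491141371346561
[255.1827 220.4386]
[257.4695 216.5025]
```

View pics/w2.png

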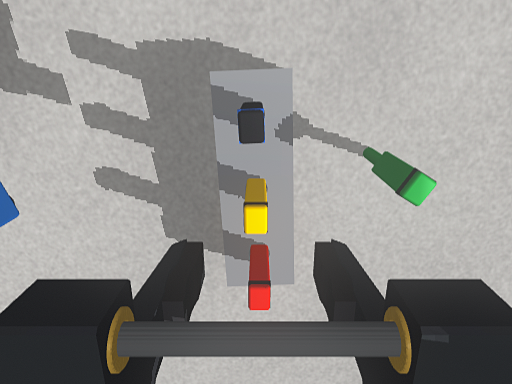

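move_arm(
  motion=[
    {"travel":[-1.5,30,2],"rotation":[0,0,0],"claw":0.4},
    {"travel":[-1.5,60,2],"rotation":[0,0,0],"claw":0.4},
    {"travel":[-1.5,86.5,2],"rotation":[0,0,0],"claw":0.4},
    {"travel":[-1.5,86.5,2],"rotation":[0,0,0],"claw":0.4},
    {"travel":[-1.5,86.5,2],"rotation":[0,0,0],"claw":0.4},
  ],
)

```text
t: 2.45
ee_pos: [0.5238, -0.2188, 0.0866]
tool_rot: [-89.9, -0.1, -98.3]
ft_force: [0.7, 0.3, 0.6]
grip_width: 0.599
```

```bash
python3 - <<'E'
from h import *
s=arm.sense();print(s["t"],s["ee_pos"],s["tool_rot"],s["grip_width"],s["ft_force"])
C=cal("wrist");im=arm.capture("wrist");cv2.imwrite("pics/w3.png",im[:,:,::-1])
plan([.522,-.2175,.084],-98)
E
```

```text
2.45 [ 0.5238 -0.2188  0.0866] [-89.9167  -0.1205 -98.2593] 0.5992916175209271 [0.7319 0.2536 0.5611]
travel [-1.   3.1 -2.4] rot [-0.0027 -0.0043  0.0023] rows>= 0.08027592341853225
```

View pics/w3.png

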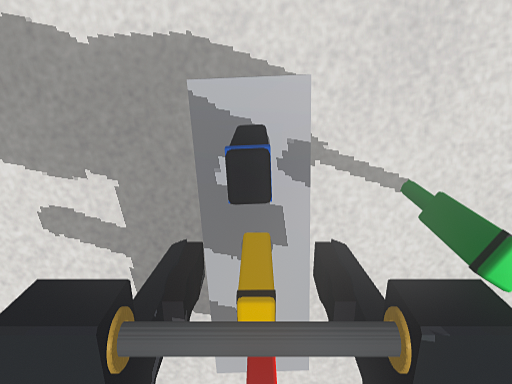

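move_arm(
  motion=[
    {"travel":[-0.7,2.5,-1.5],"rotation":[0,0,0],"claw":0.4},
    {"travel":[-0.7,2.5,-1.5],"rotation":[0,0,0],"claw":0.7},
    {"travel":[-0.7,2.5,-1.5],"rotation":[0,0,0],"claw":0.9},
    {"travel":[-0.7,2.5,-1.5],"rotation":[0,0,0],"claw":0.9},
    {"travel":[-0.7,2.5,-1.5],"rotation":[0,0,0],"claw":0.9},
    {"travel":[-0.7,2.5,-1.5],"rotation":[0,0,0],"claw":0.9},
    {"travel":[-0.7,2.5,-1.5],"rotation":[0,0,0],"claw":0.9},
    {"travel":[-0.7,2.5,-1.5],"rotation":[0,0,0],"claw":0.9},
  ],
  grip_force=30,
)

```text
t: 3.3
ee_pos: [0.5228, -0.2179, 0.0846]
tool_rot: [-89.8, -0.1, -98.2]
ft_force: [0.0, -0.4, 0.1]
grip_width: 0.158
```

```bash
python3 - <<'E'
from h import *
s=arm.sense();print(s["t"],s["ee_pos"],s["tool_rot"],s["grip_width"],s["ft_force"],s["moment"])
E
```

```text
3.3 [ 0.5228 -0.2179  0.0846] [-89.8488  -0.133  -98.2498] 0.15783834318282544 [ 0.0303 -0.3837  0.0601] [0.1052 0.0705 0.0163]
```

move_arm(
  motion=[
    {"travel":[0,-40,0],"rotation":[0,0,0],"claw":0.9},
    {"travel":[0,-80,0],"rotation":[0,0,0],"claw":0.9},
    {"travel":[0,-120,0],"rotation":[0,0,0],"claw":0.9},
    {"travel":[0,-130,0],"rotation":[0,0,0],"claw":0.9},
    {"travel":[0,-130,0],"rotation":[0,0,0],"claw":0.9},
  ],
)

```text
t: 3.8
ee_pos: [0.5233, -0.2179, 0.216]
tool_rot: [-89.7, -0.2, -98.3]
ft_force: [-0.1, 0.6, -0.5]
grip_width: 0.161
```

```bash
python3 - <<'E'
from h import *
s=arm.sense();print(s["t"],s["ee_pos"],s["tool_rot"],s["grip_width"],s["ft_force"],s["moment"])
plan([.456,.068,.205],-98)
E
```

```text
3.8 [ 0.5233 -0.2179  0.216 ] [-89.6597  -0.1687 -98.2571] 0.16112020804682892 [-0.1284  0.5947 -0.5109] [0.0487 0.0003 0.0251]
travel [-273.3    9.5 -107.7] rot [-0.0059 -0.0045  0.003 ] rows>= 5.878372273560273
```

move_arm(
  motion=[
    {"travel":[-90,3,-36],"rotation":[-0.005,0,0.003],"claw":0.9},
    {"travel":[-180,6,-72],"rotation":[-0.005,0,0.003],"claw":0.9},
    {"travel":[-273,10,-108],"rotation":[-0.005,0,0.003],"claw":0.9},
    {"travel":[-273,10,-108],"rotation":[-0.005,0,0.003],"claw":0.9},
    {"travel":[-273,10,-108],"rotation":[-0.005,0,0.003],"claw":0.9},
    {"travel":[-273,10,-108],"rotation":[-0.005,0,0.003],"claw":0.9},
    {"travel":[-273,10,-108],"rotation":[-0.005,0,0.003],"claw":0.9},
    {"travel":[-273,10,-108],"rotation":[-0.005,0,0.003],"claw":0.9},
    {"travel":[-273,10,-108],"rotation":[-0.005,0,0.003],"claw":0.9},
  ],
)

```text
t: 4.7
ee_pos: [0.4554, 0.0662, 0.2037]
tool_rot: [-90.0, -0.1, -98.4]
ft_force: [-0.5, -0.2, -0.2]
grip_width: 0.158
```

```bash
python3 - <<'E'
from h import *
s=arm.sense();print(s["t"],s["q"],s["ee_pos"],s["tool_rot"],s["grip_width"],s["ft_force"],s["moment"])
C=cal("wrist");im=arm.capture("wrist");cv2.imwrite("pics/w4.png",im[:,:,::-1]);np.savez("w4.npz",K=C[0],e=C[1],R=C[2])
p=proj(C,[.54,.056,.0855]);print(p)
u,v=p.astype(int)
cv2.imwrite("pics/w4c.png",cv2.resize(im[max(v-30,0):v+30,u-30:u+30,::-1],None,fx=10,fy=10,interpolation=cv2.INTER_CUBIC));print(u,v)
E
```

```text
4.7 [ -16.2465   33.3046    3.3905  121.1784   -4.1154   25.6806 -108.0727] [0.4554 0.0662 0.2037] [-90.0263  -0.0953 -98.3728] 0.15774966518434422 [-0.5105 -0.2482 -0.2259] [ 0.0695 -0.0154 -0.0013]
[255.4082  70.657 ]
255 70
```

View pics/w4.png

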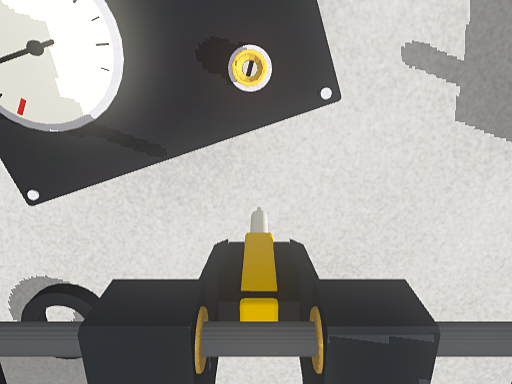

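View pics/w4c.png

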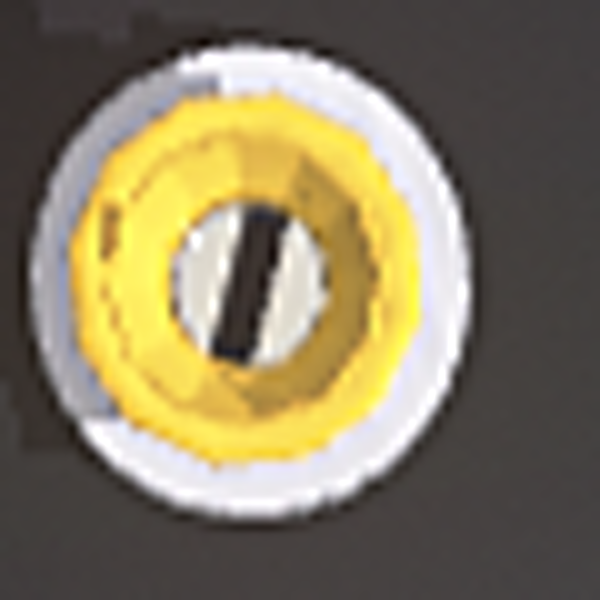

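```bash
python3 - <<'E'
from h import *
d=np.load("w4.npz");C=(d["K"],d["e"],d["R"])
f=lambda x,y:(225+x/10-.5,40+y/10-.5)
print("bushing top center",atz(C,*f(247,280),.0855), "l/r/t/b",[atz(C,*f(x,y),.0855)[:2] for x,y in [(70,270),(420,285),(250,92),(240,466)]])
print("white washer ctr",atz(C,*f(250,281),.066))
print("head ctr",atz(C,*f(249,284),.075))
a=atz(C,*f(265,205),.075);b=atz(C,*f(230,362),.075);v=a-b;print("slot",np.degrees(np.arctan2(v[1],v[0])),np.linalg.norm(v))
c1=atz(C,325.5,93,.067);c2=atz(C,33,195,.067);print(c1,c2,np.degrees(np.arctan2(*(c2-c1)[[1,0]])),np.linalg.norm(c2-c1))
print("blade end px",proj(C,[.4554+.003,.0662,.2037-.0816]))
pv=atz(C,37,47,.07);tip=atz(C,0,60,.07);red=atz(C,22,105,.07)
an=lambda q:np.degrees(np.arctan2(*(q-pv)[[1,0]]));print(pv,an(tip),an(red),an(red)-an(tip))
im=cv2.imread("pics/w4.png");cv2.imwrite("pics/w4d.png",cv2.resize(im[190:260,225:295],None,fx=8,fy=8,interpolation=cv2.INTER_CUBIC))
cv2.imwrite("pics/w4e.png",cv2.resize(im[0:135,0:130],None,fx=4.4,fy=4.4,interpolation=cv2.INTER_CUBIC))
E
```

```text
bushing top center [0.5426 0.0598 0.0855] l/r/t/b [array([0.5449, 0.0713]), array([0.5406, 0.0485]), array([0.5539, 0.0578]), array([0.531 , 0.0621])]
white washer ctr [0.5429 0.06   0.066 ]
head ctr [0.5425 0.0599 0.075 ]
slot -22.17262759580188 0.010539192592878877
[0.5175 0.0077 0.067 ] [0.473  0.2469 0.067 ] 100.54286466745904 0.24330053933001308
blade end px [258.1817 205.9293]
[0.5775 0.2035 0.07  ] 98.56363319441279 145.67374560641002 47.110112411997235
```

View pics/w4d.png

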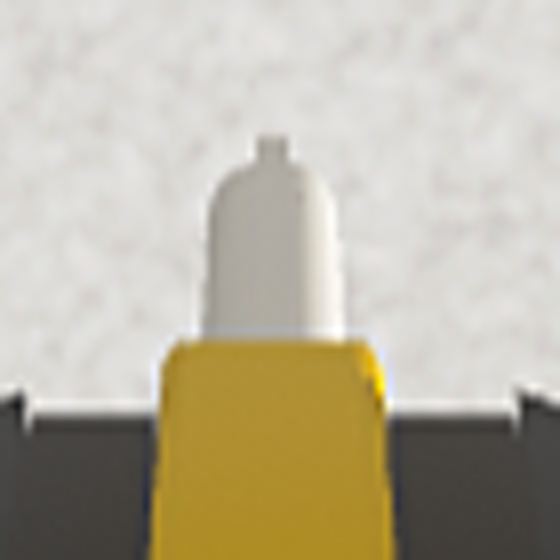

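View pics/w4e.png

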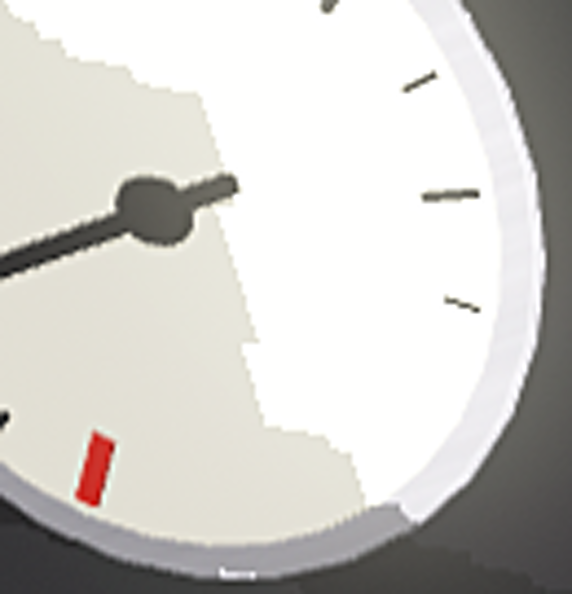

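```bash
python3 - <<'E'
from h import *
d=np.load("w4.npz");C=(d["K"],d["e"],d["R"])
b=atz(C,258.5,207.5,.2037-.0816);print("blade cam",b, "fk",.4554,.0662)
# target TCP so blade over bushing
off=np.array([.5426,.0598])-b[:2]; t=np.array([.4554,.0662])+off; print(t)
plan([t[0],t[1],.185],-112.2)
E
```

```text
blade cam [0.4573 0.0662 0.1221] fk 0.4554 0.0662
[0.5407 0.0598]
travel [-6.5 18.9 85. ] rot [-0.0003  0.2403  0.0014] rows>= 1.7462790108769284
```

```bash
python3 - <<'E'
from h import *
d=np.load("w4.npz");C=(d["K"],d["e"],d["R"])
for dz in (0,.0045): 
  for h in (0,.006): print(dz,h,proj(C,[.4554+dz*.99,.0662-.0045*.14*(dz>0),.1221+h]))
print(atz(C,258.5,206.1,.1221))
E
```

```text
0 0 [258.8624 210.2271]
0 0.006 [258.8829 213.8127]
0.0045 0 [258.8234 203.6968]
0.0045 0.006 [258.843  207.1335]
[0.4583 0.066  0.1221]
```

move_arm(
  motion=[
    {"travel":[-2,0,40],"rotation":[0,0.12,0],"claw":0.9},
    {"travel":[-6,10,80],"rotation":[0,0.24,0],"claw":0.9},
    {"travel":[-6.5,19,86.5],"rotation":[0,0.24,0],"claw":0.9},
    {"travel":[-6.5,19,86.5],"rotation":[0,0.24,0],"claw":0.9},
    {"travel":[-6.5,19,86.5],"rotation":[0,0.24,0],"claw":0.9},
    {"travel":[-6.5,19,86.5],"rotation":[0,0.24,0],"claw":0.9},
    {"travel":[-6.5,19,86.5],"rotation":[0,0.24,0],"claw":0.9},
  ],
)

```text
t: 5.45
ee_pos: [0.5414, 0.0595, 0.1853]
tool_rot: [-90.0, -0.1, -112.2]
ft_force: [0.1, 0.2, -0.9]
grip_width: 0.152
```

```bash
python3 - <<'E'
from h import *
s=arm.sense();print(s["t"],s["q"],s["ee_pos"],s["tool_rot"],s["ft_force"],s["moment"])
C=cal("wrist");im=arm.capture("wrist");cv2.imwrite("pics/w5.png",im[:,:,::-1]);np.savez("w5.npz",K=C[0],e=C[1],R=C[2])
p=proj(C,[.5426,.0598,.0855]);print(p)
cv2.imwrite("pics/w5c.png",cv2.resize(im[200:300,210:310,::-1],None,fx=6,fy=6,interpolation=cv2.INTER_CUBIC))
for n in("top","scene"):
    cv2.imwrite(f"pics/{n}5.png",arm.capture(n)[:,:,::-1])
E
```

```text
5.45 [ -15.4636   39.9099    7.176   108.4199   -8.525    32.2221 -114.8866] [0.5414 0.0595 0.1853] [ -90.0033   -0.0769 -112.17  ] [ 0.1325  0.1699 -0.9498] [0.0551 0.0067 0.011 ]
[257.4209 198.9102]
```

View pics/w5c.png

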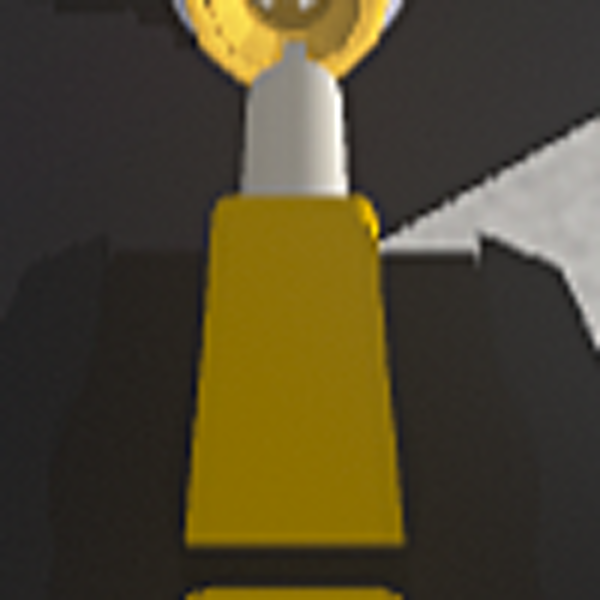

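View pics/scene5.png

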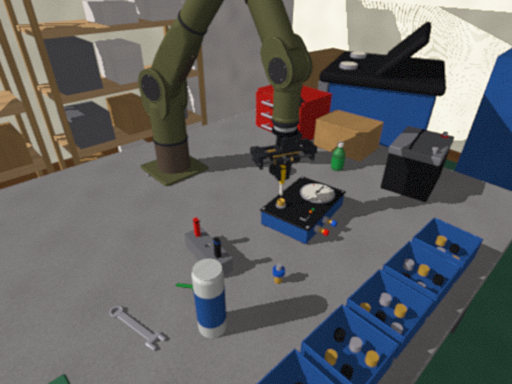

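```bash
python3 - <<'E'
from h import *
im=cv2.imread("pics/w5.png")
cv2.imwrite("pics/w5d.png",cv2.resize(im[165:235,215:305],None,fx=8,fy=8,interpolation=cv2.INTER_CUBIC))
s=cv2.imread("pics/scene5.png");cv2.imwrite("pics/s5c.png",cv2.resize(s[155:225,250:330],None,fx=8,fy=8,interpolation=cv2.INTER_CUBIC))
E
```

```text
(no output)
```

View pics/w5d.png

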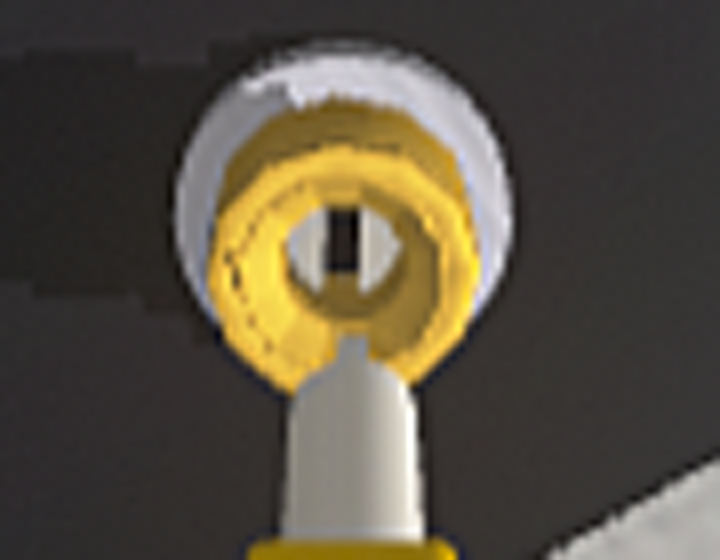

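View pics/s5c.png

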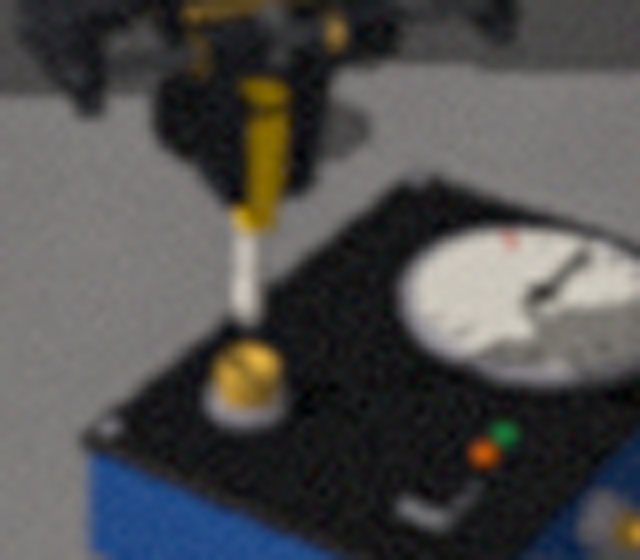

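```bash
python3 - <<'E'
from h import *
d=np.load("w5.npz");C=(d["K"],d["e"],d["R"])
s=arm.sense();R=Ro.from_euler("xyz",s["tool_rot"],degrees=True);tcp=s["ee_pos"]
f=lambda x,y:(215+x/8-.5,165+y/8-.5)
L=lambda p:(R.inv().apply(p-tcp)*1000).round(2)
print("rim top",L(atz(C,*f(345,147),.0855)),"rim l",L(atz(C,*f(209,265),.0855)),"r",L(atz(C,*f(481,265),.0855)))
print("washer", L(atz(C,*f(343,46),.066)),L(atz(C,*f(175,210),.066)),L(atz(C,*f(514,210),.066)))
print("head top",L(atz(C,*f(342,205),.075)))
print("blade edge",L(atz(C,*f(353,335),tcp[2]-.0816)))
print("shoulder edge",L(atz(C,*f(353,540),tcp[2]-.0816+.045)))
E
```

```text
rim top [-0.31 99.84 12.19] rim l [-12.09  99.82   1.49] r [11.45 99.85  1.48]
washer [ -0.54 119.34  15.75] [-16.26 119.32  -0.1 ] [ 15.42 119.35  -0.12]
head top [ -0.62 110.33   3.42]
blade edge [ 0.37 81.6   2.12]
shoulder edge [ 0.37 36.6   5.58]
```

move_arm(
  motion=[
    {"travel":[-0.7,5,2.2],"rotation":[0,0,0],"claw":0.9},
    {"travel":[-0.7,10,2.2],"rotation":[0,0,0],"claw":0.9},
    {"travel":[-0.7,15,2.2],"rotation":[0,0,0],"claw":0.9},
    {"travel":[-0.7,15,2.2],"rotation":[0,0,0],"claw":0.9},
    {"travel":[-0.7,15,2.2],"rotation":[0,0,0],"claw":0.9},
  ],
)

```text
t: 6.1
ee_pos: [0.544, 0.0595, 0.17]
tool_rot: [-90.0, -0.1, -112.2]
ft_force: [0.4, -0.4, -0.1]
grip_width: 0.156
```

```bash
cat >> h.py <<'E'
def st():
    s=arm.sense();print(s["t"],s["ee_pos"],s["tool_rot"],"F",s["ft_force"],"M",s["moment"],"w",s["grip_width"],"q7",s["q"][6]);return s
def snap(tag):
    C=cal("wrist");im=arm.capture("wrist");cv2.imwrite(f"pics/{tag}.png",im[:,:,::-1]);np.savez(f"{tag}.npz",K=C[0],e=C[1],R=C[2])
    sc=arm.capture("scene")
    cv2.imwrite(f"pics/{tag}c.png",np.hstack([cv2.resize(im[165:235,225:295,::-1],(400,400),interpolation=cv2.INTER_CUBIC),cv2.resize(sc[165:215,258:308,::-1],(400,400),interpolation=cv2.INTER_CUBIC)]))
E
python3 - <<'E'
from h import *
st();snap("w6")
E
```

```text
6.1 [0.544  0.0595 0.17  ] [ -90.0019   -0.0843 -112.162 ] F [ 0.4096 -0.4335 -0.1414] M [0.0203 0.0397 0.0017] w 0.1561361644711127 q7 -114.66415206504527
```

View pics/w6c.png

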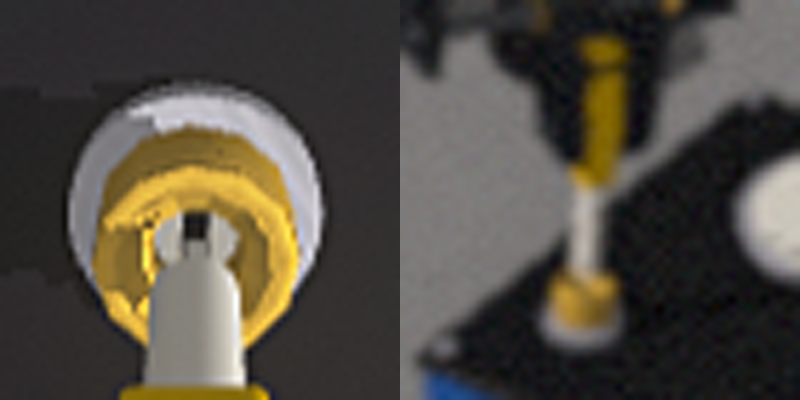

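```bash
python3 - <<'E'
from h import *
d=np.load("w6.npz");C=(d["K"],d["e"],d["R"])
im=cv2.imread("pics/w6.png");cv2.imwrite("pics/w6d.png",cv2.resize(im[185:230,235:285],None,fx=14,fy=14,interpolation=cv2.INTER_CUBIC))
s=arm.sense();R=Ro.from_euler("xyz",s["tool_rot"],degrees=True);tcp=s["ee_pos"]
f=lambda x,y:(225+x*.175-.5,165+y*.175-.5)
L=lambda p:(R.inv().apply(p-tcp)*1000).round(2)
print("rim top",L(atz(C,*f(197,165),.0855)),"rim l",L(atz(C,*f(95,250),.0855)),"r",L(atz(C,*f(300,250),.0855)))
print("washer", L(atz(C,*f(196,87),.066)))
print("blade edge",L(atz(C,*f(196,243),tcp[2]-.0816)))
E
```

```text
rim top [ 0.31 84.84 10.16] rim l [-11.32  84.82  -0.1 ] r [12.06 84.85 -0.11]
washer [  0.21 104.34  13.39]
blade edge [ 0.19 81.6   2.03]
```

View pics/w6d.png

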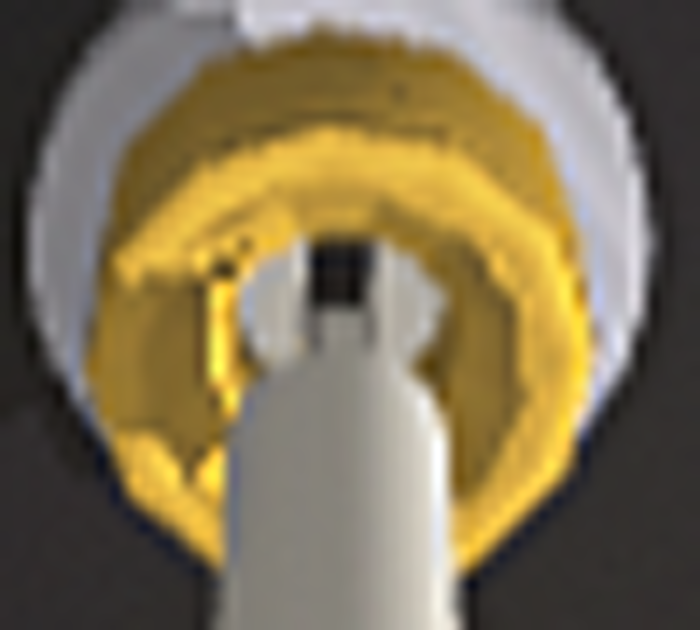

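move_arm(
  motion=[
    {"travel":[0,3,0.3],"rotation":[0,0,0],"claw":0.9},
    {"travel":[0,5,0.3],"rotation":[0,0,0],"claw":0.9},
    {"travel":[0,7,0.3],"rotation":[0,0,0],"claw":0.9},
    {"travel":[0,9,0.3],"rotation":[0,0,0],"claw":0.9},
    {"travel":[0,10,0.3],"rotation":[0,0,0],"claw":0.9},
    {"travel":[0,11,0.3],"rotation":[0,0,0],"claw":0.9},
    {"travel":[0,11,0.3],"rotation":[0,0,0],"claw":0.9},
    {"travel":[0,11,0.3],"rotation":[0,0,0],"claw":0.9},
  ],
)

```text
t: 7.0
ee_pos: [0.5446, 0.0593, 0.1594]
tool_rot: [-90.0, -0.1, -112.2]
ft_force: [-0.8, -0.1, -0.3]
grip_width: 0.157
```

```bash
python3 - <<'E'
from h import *
st();snap("w7")
E
```

```text
7.0 [0.5446 0.0593 0.1594] [ -89.9567   -0.0599 -112.166 ] F [-0.753  -0.0726 -0.2521] M [ 0.0257 -0.0043 -0.0142] w 0.1567755259761807 q7 -114.5201564841365
```

View pics/w7c.png

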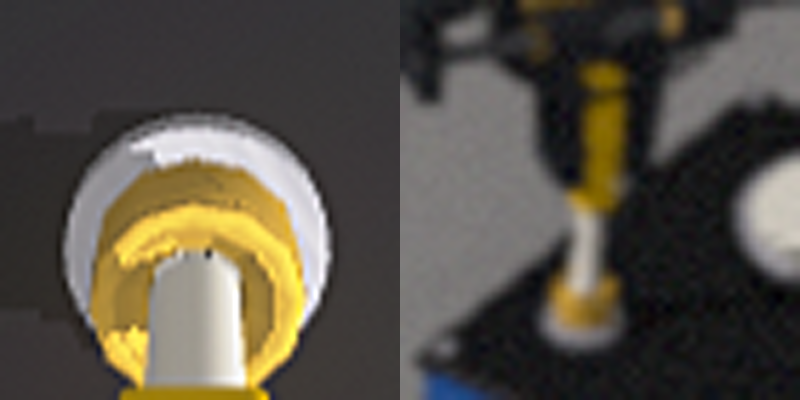

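move_arm(
  motion=[
    {"travel":[0,1,0],"rotation":[0,0,0],"claw":0.9},
    {"travel":[0,2,0],"rotation":[0,0,0],"claw":0.9},
    {"travel":[0,3,0],"rotation":[0,0,0],"claw":0.9},
    {"travel":[0,4,0],"rotation":[0,0,0],"claw":0.9},
    {"travel":[0,4,0],"rotation":[0,0,0],"claw":0.9},
    {"travel":[0,4,0],"rotation":[0,0,0],"claw":0.9},
  ],
)

```text
t: 7.7
ee_pos: [0.5446, 0.0593, 0.1554]
tool_rot: [-90.0, -0.1, -112.2]
ft_force: [-0.0, -0.2, -0.5]
grip_width: 0.159
```

```bash
python3 - <<'E'
from h import *
st()
E
```

```text
7.7 [0.5446 0.0593 0.1554] [ -89.9609   -0.0607 -112.162 ] F [-0.0069 -0.2006 -0.5193] M [ 0.0512  0.0361 -0.0205] w 0.15885229833312509 q7 -114.46907214753533
```

move_arm(
  motion=[
    {"travel":[0,1,0],"rotation":[0,0,0],"claw":0.9},
    {"travel":[0,2,0],"rotation":[0,0,0],"claw":0.9},
    {"travel":[0,2,0],"rotation":[0,0,0],"claw":0.9},
    {"travel":[0,2,0],"rotation":[0,0,0],"claw":0.9},
  ],
)

```text
t: 8.1
ee_pos: [0.5445, 0.0593, 0.1533]
tool_rot: [-90.0, -0.1, -112.2]
ft_force: [-0.7, 0.7, -0.4]
grip_width: 0.157
```

```bash
python3 - <<'E'
from h import *
st()
E
```

```text
8.1 [0.5445 0.0593 0.1533] [ -89.9663   -0.066  -112.1671] F [-0.731   0.7184 -0.3749] M [ 0.044   0.0467 -0.0079] w 0.15656347728316528 q7 -114.44907681321202
```

move_arm(
  motion=[
    {"travel":[0,0.5,0],"rotation":[0,0,0],"claw":0.9},
    {"travel":[0,1,0],"rotation":[0,0,0],"claw":0.9},
    {"travel":[0,1.5,0],"rotation":[0,0,0],"claw":0.9},
    {"travel":[0,1.8,0],"rotation":[0,0,0],"claw":0.9},
    {"travel":[0,1.8,0],"rotation":[0,0,0],"claw":0.9},
    {"travel":[0,1.8,0],"rotation":[0,0,0],"claw":0.9},
  ],
)

```text
t: 8.7
ee_pos: [0.5446, 0.0594, 0.1515]
tool_rot: [-90.0, -0.1, -112.2]
ft_force: [-0.2, -0.4, -0.8]
grip_width: 0.154
```

```bash
python3 - <<'E'
from h import *
st();snap("w8")
E
```

```text
8.7 [0.5446 0.0594 0.1515] [ -89.965    -0.0615 -112.1613] F [-0.1537 -0.3554 -0.759 ] M [ 0.0354  0.0181 -0.002 ] w 0.15379424734303407 q7 -114.42672737873619
```

View pics/w8c.png

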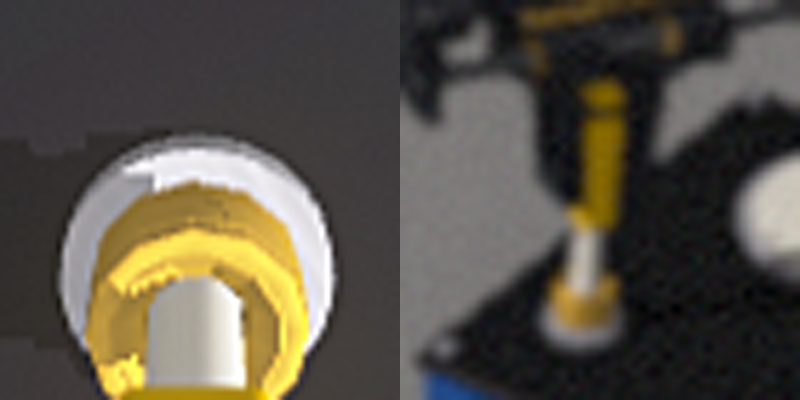

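move_arm(
  motion=[
    {"travel":[0,0.4,0],"rotation":[0,0,0],"claw":0.9},
    {"travel":[0,0.8,0],"rotation":[0,0,0],"claw":0.9},
    {"travel":[0,0.8,0],"rotation":[0,0,0],"claw":0.9},
    {"travel":[0,0.8,0],"rotation":[0,0,0],"claw":0.9},
  ],
)

```text
t: 9.2
ee_pos: [0.5446, 0.0594, 0.1508]
tool_rot: [-90.0, -0.1, -112.2]
ft_force: [-1.4, -0.8, 1.6]
grip_width: 0.156
```

```bash
python3 - <<'E'
from h import *
st()
E
```

```text
9.2 [0.5446 0.0594 0.1508] [ -89.9617   -0.0604 -112.1621] F [-1.3885 -0.7505  1.5907] M [0.0245 0.1248 0.0201] w 0.15627490749140185 q7 -114.41743046507595
```

move_arm(
  motion=[
    {"travel":[0,0,0],"rotation":[0,-0.08,0],"claw":0.9},
    {"travel":[0,0,0],"rotation":[0,-0.16,0],"claw":0.9},
    {"travel":[0,0,0],"rotation":[0,-0.24,0],"claw":0.9},
    {"travel":[0,0,0],"rotation":[0,-0.32,0],"claw":0.9},
    {"travel":[0,0,0],"rotation":[0,-0.4,0],"claw":0.9},
    {"travel":[0,0,0],"rotation":[0,-0.48,0],"claw":0.9},
    {"travel":[0,0,0],"rotation":[0,-0.5,0],"claw":0.9},
    {"travel":[0,0,0],"rotation":[0,-0.5,0],"claw":0.9},
  ],
)

```text
t: 10.0
ee_pos: [0.5446, 0.0596, 0.1508]
tool_rot: [-90.0, -0.0, -83.6]
ft_force: [0.1, 1.0, 0.9]
grip_width: 0.156
```

```bash
python3 - <<'E'
from h import *
st();snap("w9")
im=arm.capture("top");cv2.imwrite("pics/t9.png",im[:,:,::-1])
sc=arm.capture("scene");cv2.imwrite("pics/s9.png",sc[:,:,::-1])
cv2.imwrite("pics/t9c.png",np.hstack([cv2.resize(im[150:200,170:225,::-1],(440,400),interpolation=cv2.INTER_CUBIC),cv2.resize(sc[170:220,290:350,::-1],(360,400),interpolation=cv2.INTER_CUBIC)]))
E
```

```text
10.0 [0.5446 0.0596 0.1508] [-89.9847  -0.0439 -83.5805] F [0.0613 1.0165 0.903 ] M [ 0.1971  0.012  -0.0181] w 0.15595822249600233 q7 -96.36872914605233
```

View pics/w9.png

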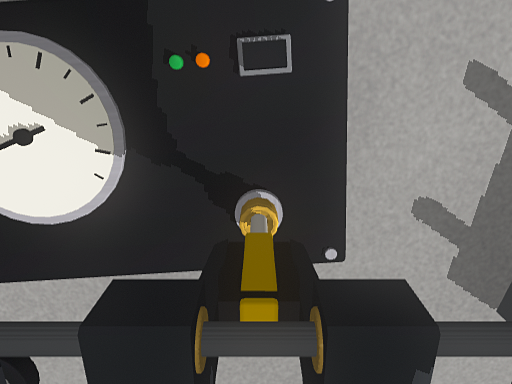

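View pics/t9c.png

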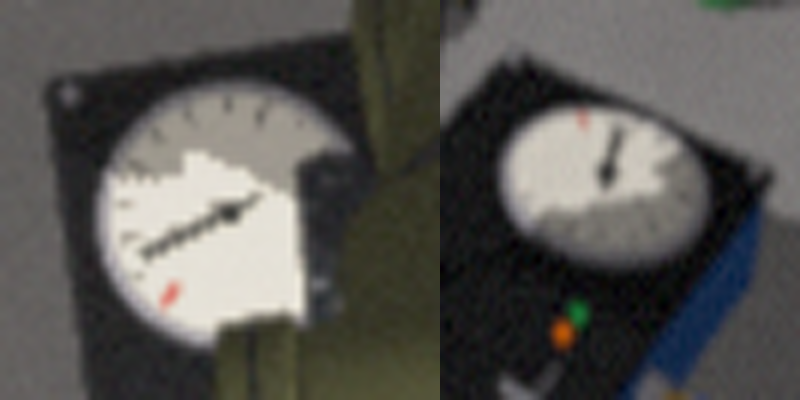

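```bash
cat >> h.py <<'E'
def needle(pv,tip,red,x0=170,y0=150,k=8.,z=.07):
    T=cal("top");P=[atz(T,x0+a/k-.5,y0+b/k-.5,z) for a,b in(pv,tip,red)]
    a=lambda q:np.arctan2(*(q-P[0])[[1,0]])
    print("tip",a(P[1]),"red",a(P[2]),"needle",a(P[2])-a(P[1]),"len",np.linalg.norm(P[1]-P[0]),np.linalg.norm(P[2]-P[0]))
E
python3 - <<'E'
from h import *
needle((231,212),(143,258),(170,294))
E
```

```text
tip 2.0826616625412235 red 2.5424446237551703 needle 0.4597829612139468 len 0.042053212435547584 0.04351807732882678
```

move_arm(
  motion=[
    {"travel":[0,0,0],"rotation":[0,-0.08,0],"claw":0.9},
    {"travel":[0,0,0],"rotation":[0,-0.16,0],"claw":0.9},
    {"travel":[0,0,0],"rotation":[0,-0.24,0],"claw":0.9},
    {"travel":[0,0,0],"rotation":[0,-0.32,0],"claw":0.9},
    {"travel":[0,0,0],"rotation":[0,-0.4,0],"claw":0.9},
    {"travel":[0,0,0],"rotation":[0,-0.43,0],"claw":0.9},
    {"travel":[0,0,0],"rotation":[0,-0.43,0],"claw":0.9},
    {"travel":[0,0,0],"rotation":[0,-0.43,0],"claw":0.9},
  ],
)

```text
t: 11.0
ee_pos: [0.5445, 0.06, 0.1508]
tool_rot: [-90.0, -0.0, -59.0]
ft_force: [-1.0, 2.4, 1.3]
grip_width: 0.156
```

```bash
python3 - <<'E'
from h import *
st();snap("w10")
im=arm.capture("top");cv2.imwrite("pics/t10.png",im[:,:,::-1])
sc=arm.capture("scene");cv2.imwrite("pics/s10.png",sc[:,:,::-1])
cv2.imwrite("pics/t10c.png",np.hstack([cv2.resize(im[150:200,170:225,::-1],(440,400),interpolation=cv2.INTER_CUBIC),cv2.resize(sc[170:220,290:350,::-1],(360,400),interpolation=cv2.INTER_CUBIC)]))
E
```

```text
11.0 [0.5445 0.06   0.1508] [-90.0047  -0.0403 -58.985 ] F [-1.0091  2.3893  1.349 ] M [ 0.5727  0.1567 -0.0049] w 0.15552088547731524 q7 -80.6242811427821
```

View pics/w10.png

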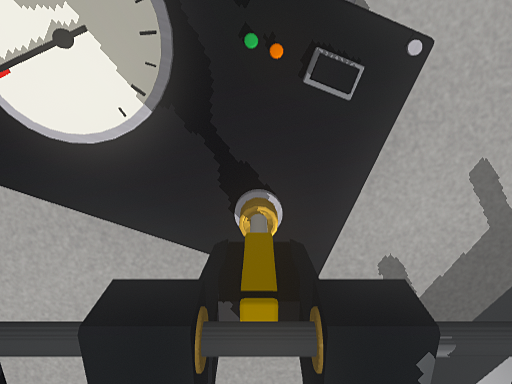

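View pics/t10c.png

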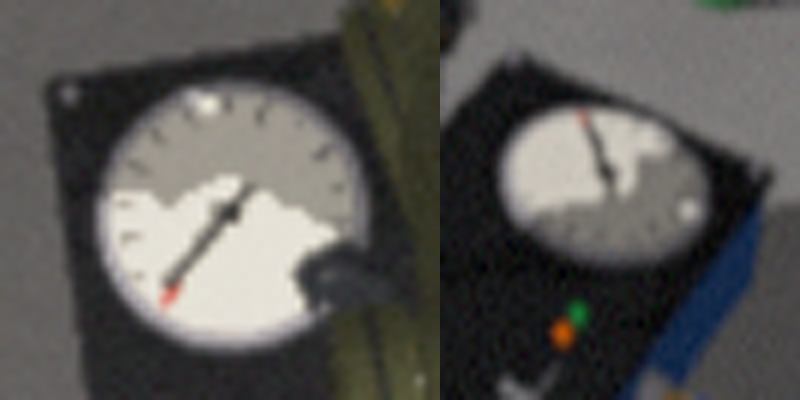

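```bash
python3 - <<'E'
from h import *
im=cv2.imread("pics/t10.png");w=cv2.imread("pics/w10.png")
cv2.imwrite("pics/t10d.png",np.hstack([cv2.resize(im[170:194,182:206],(400,400),interpolation=cv2.INTER_CUBIC),cv2.resize(w[10:90,0:80],(400,400),interpolation=cv2.INTER_CUBIC)]))
E
```

```text
(no output)
```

View pics/t10d.png

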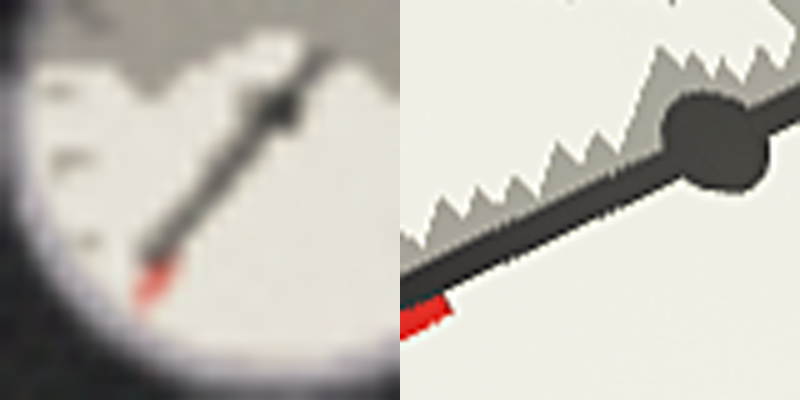

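```bash
cat >> h.py <<'E'
def needle2(fn,z=.07):
    im=cv2.imread(fn).astype(float);T=cal("top")
    pv0=proj(T,[.5755,.2,z])
    # approximate pivot: given ~ (198.4,176)
    B,G,R=im[...,0],im[...,1],im[...,2]
    yy,xx=np.mgrid[0:384,0:512]
    near=np.hypot(xx-198.4,yy-176)
    red=np.clip(R-(B+G)/2-25,0,None)*(near<20)
    rc=np.array([(red*xx).sum(),(red*yy).sum()])/red.sum()
    med=cv2.medianBlur(im.astype(np.uint8),9).astype(float).mean(2)
    dk=np.clip(90-R,0,None)*(near<12.5)
    hub=dk*(near<3.5);hc=np.array([(hub*xx).sum(),(hub*yy).sum()])/hub.sum()
    ys,xs=np.nonzero(dk>0);w=dk[ys,xs]
    P=np.array([atz(T,x,y,z)[:2] for x,y in zip(xs,ys)])
    m=np.average(P,axis=0,weights=w);u,s,v=np.linalg.svd((P-m)*np.sqrt(w)[:,None],full_matrices=False)
    d=v[0]; h=atz(T,*hc,z)[:2]; r=atz(T,*rc,z)[:2]
    if d@(r-h)<0:d=-d
    a=lambda q:np.arctan2(q[1],q[0])
    print(fn,"hub",hc,h,"red",rc,"n",len(w),"line ang",a(d),"red ang",a(r-h),"needle",a(r-h)-a(d),"lw",s[:2])
E
python3 - <<'E'
from h import *
for t in("t10","t9","top5"): needle2(f"pics/{t}.png")
E
```

```text
pics/t10.png hub [198.2647 176.    ] [0.5781 0.2026] red [190.7782 186.4713] n 6 line ang -2.191223153736307 red ang 2.5616252783570914 needle 4.752848432093399 lw [0.2082 0.027 ]
pics/t9.png hub [198.1765 176.    ] [0.5781 0.2029] red [190.789  186.3777] n 40 line ang -3.0208601127717527 red ang 2.5637209307151942 needle 5.584581043486947 lw [0.4279 0.2366]
pics/top5.png hub [198.4167 176.    ] [0.5781 0.2021] red [190.7821 186.3679] n 78 line ang 2.989529323251437 red ang 2.5473734092873235 needle -0.44215591396411336 lw [0.99  0.361]
```

```bash
cat >> h.py <<'E'
def needle3(fn,guess,z=.07,hub=(198.1,175.9),rs=np.arange(4,12.6,.5),win=.5):
    g=cv2.imread(fn).astype(np.float32)[...,2];T=cal("top")
    pts=[]
    for r in rs:
        th=guess+np.linspace(-win,win,121)
        X=(hub[0]+r*np.cos(th)).astype(np.float32)[None];Y=(hub[1]+r*np.sin(th)).astype(np.float32)[None]
        p=cv2.remap(g,X,Y,cv2.INTER_CUBIC)[0]; w=np.clip(np.percentile(p,70)*.85-p,0,None)
        if w.sum()>0:
            t=(w*th).sum()/w.sum(); pts.append(atz(T,hub[0]+r*np.cos(t),hub[1]+r*np.sin(t),z)[:2])
    P=np.array(pts);m=P.mean(0);d=np.linalg.svd(P-m)[2][0]
    h=atz(T,*hub,z)[:2]
    if d@(m-h)<0:d=-d
    a=lambda q:np.arctan2(q[1],q[0])
    res=(P-m)@np.array([-d[1],d[0]])
    print(fn,"line",a(d),"from hub",a(m-h),"rms mm",1000*res.std(),len(P))
E
python3 - <<'E'
from h import *
T=cal("top");h=atz(T,198.1,175.9,.07)[:2];r=atz(T,190.78,186.42,.07)[:2];print("red",np.arctan2(*(r-h)[::-1]),np.linalg.norm(r-h))
needle3("pics/t10.png",np.radians(180-50.5))
needle3("pics/t9.png",np.radians(180-27))
needle3("pics/top5.png",np.radians(180-7))
E
```

```text
red 2.574623390339151 0.04368895908349215
pics/t10.png line 2.4807670249190816 from hub 2.501123557002749 rms mm 0.19969647376137048 18
pics/t9.png line 1.9671472650714497 from hub 2.0589396608593784 rms mm 2.050646023815294 18
pics/top5.png line 1.7948384879576995 from hub 1.7467398511020673 rms mm 0.6960793268915195 18
```

```bash
python3 - <<'E'
from h import *
ld=lambda t:(lambda d:(d["K"],d["e"],d["R"]))(np.load(t+".npz"))
A=ld("w4");B=ld("w10");a=lambda q:np.degrees(np.arctan2(q[1],q[0]))
f=lambda p:(p[0]/4.4-.5,p[1]/4.4-.5)
g=lambda p:(p[0]/5-.5+0,10+p[1]/5-.5)
w=lambda C,p,z:atz(C,*p,z)
for z in(.067,.07):
    c=[w(A,f(p),z) for p in[(95,432),(116,440),(98,508),(76,500)]]
    h=w(A,f((155,210)),z)
    print(z,"red sides",a(c[3]-c[0]),a(c[2]-c[1]),"from hub",a(np.mean(c,0)-h),"needle4 edge",a(w(A,f((0,267)),z)-h),a(w(A,f((0,267)),z)-w(A,f((230,182)),z)),"len",np.linalg.norm(np.mean(c,0)-h),"hub",h)
    hb=w(B,g((715,142)),z); up=(w(B,g((400,274)),z),w(B,g((655,156)),z)); lo=(w(B,g((400,305)),z),w(B,g((675,180)),z))
    print("needle10 upper",a(up[0]-up[1]),"lower",a(lo[0]-lo[1]),"hub",hb,"hub-to",a((up[0]+lo[0])/2-hb))
    print("red10 from hub inner corner",a(w(B,g((446,304)),z)-hb))
    print("predict tilt", )
E
python3 - <<'E'
import cv2,numpy as np
w=cv2.imread("pics/w10.png");cv2.imwrite("pics/w10d.png",cv2.resize(w[25:85,0:80],(800,600),interpolation=cv2.INTER_LINEAR))
E
```

```text
0.067 red sides 144.56804112467833 145.48872643011913 from hub 147.2323710317296 needle4 edge 99.24903281284658 99.32466145883627 len 0.04436586341531506 hub [0.5781 0.2068 0.067 ]
needle10 upper 143.0573878485647 lower 142.8269250722646 hub [0.5988 0.1686 0.067 ] hub-to 143.33448607356962
red10 from hub inner corner 148.5451904695275
predict tilt
0.07 red sides 144.5680411246783 145.4887264301191 from hub 147.23237103172966 needle4 edge 99.2490328128467 99.32466145883625 len 0.0438555702806186 hub [0.5776 0.2051 0.07  ]
needle10 upper 143.05738784856464 lower 142.82692507226446 hub [0.599  0.1676 0.07  ] hub-to 143.3344860735697
red10 from hub inner corner 148.5451904695275
predict tilt
```

View pics/w10d.png

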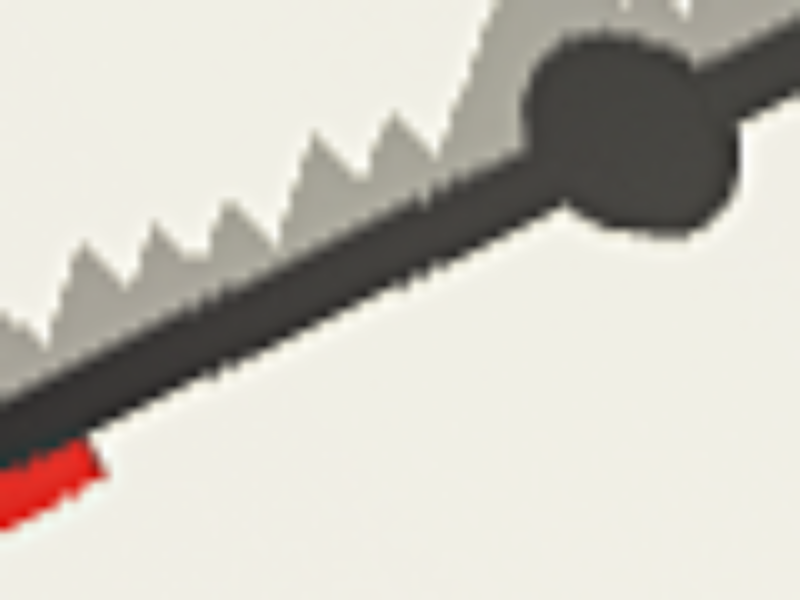

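```bash
python3 - <<'E'
from h import *
ld=lambda t:(lambda d:(d["K"],d["e"],d["R"]))(np.load(t+".npz"))
B=ld("w10");a=lambda q:np.degrees(np.arctan2(q[1],q[0]))
g=lambda p:(p[0]/10-.5,25+p[1]/10-.5)
w=lambda p,z=.07:atz(B,*g(p),z)
print("needle",a(w((0,400))-w((520,152))),a(w((90,432))-w((565,203))),"red low side",a(w((5,530))-w((107,475))),"hub",w((635,135)))
E
```

```text
needle 143.01181030339117 143.32615770512078 red low side 145.51355348229222 hub [0.5766 0.2049 0.07  ]
```

move_arm(
  motion=[
    {"travel":[0,0,0],"rotation":[0,-0.05,0],"claw":0.9},
    {"travel":[0,0,0],"rotation":[0,-0.05,0],"claw":0.9},
    {"travel":[0,0,0],"rotation":[0,-0.05,0],"claw":0.9},
    {"travel":[0,0,0],"rotation":[0,-0.05,0],"claw":0.9},
    {"travel":[0,0,0],"rotation":[0,-0.05,0],"claw":0.9},
  ],
)

```text
t: 11.7
ee_pos: [0.5445, 0.06, 0.1508]
tool_rot: [-90.0, -0.0, -56.1]
ft_force: [-0.5, 2.8, 0.7]
grip_width: 0.154
```

```bash
python3 - <<'E'
from h import *
st();snap("w11")
im=arm.capture("top");cv2.imwrite("pics/t11.png",im[:,:,::-1])
sc=arm.capture("scene");cv2.imwrite("pics/s11.png",sc[:,:,::-1])
w=cv2.imread("pics/w11.png");cv2.imwrite("pics/w11d.png",cv2.resize(w[15:75,0:80],(800,600),interpolation=cv2.INTER_LINEAR))
needle3("pics/t11.png",np.radians(180-53))
E
```

```text
11.7 [0.5445 0.06   0.1508] [-90.0155  -0.0427 -56.0957] F [-0.4779  2.8455  0.6501] M [ 0.6311  0.2283 -0.0766] w 0.1542139009348437 q7 -78.75310489680527
pics/t11.png line 2.5401465685388134 from hub 2.5555820666572395 rms mm 0.2119571302499183 18
```

View pics/w11d.png

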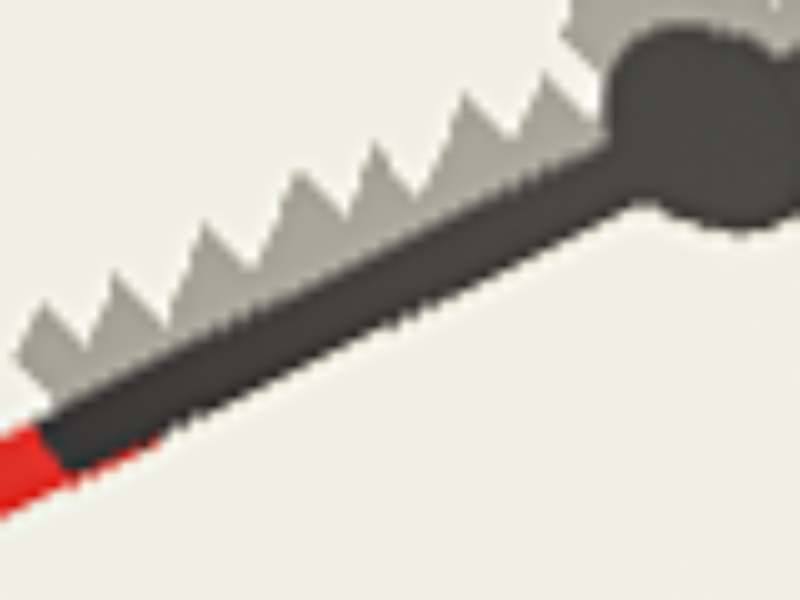

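move_arm(
  motion=[
    {"travel":[0,0,0],"rotation":[0,0.06,0],"claw":0.9},
    {"travel":[0,-1,0],"rotation":[0,0.06,0],"claw":0.9},
    {"travel":[0,-5,0],"rotation":[0,0.06,0],"claw":0.9},
    {"travel":[0,-10,0],"rotation":[0,0.06,0],"claw":0.9},
    {"travel":[0,-18,0],"rotation":[0,0.06,0],"claw":0.9},
    {"travel":[0,-30,0],"rotation":[0,0.06,0],"claw":0.9},
    {"travel":[0,-65,0],"rotation":[0,0.06,0],"claw":0.9},
    {"travel":[0,-65,0],"rotation":[0,0.06,0],"claw":0.9},
  ],
)

```text
t: 12.7
ee_pos: [0.5473, 0.0602, 0.2203]
tool_rot: [-89.6, -0.2, -59.5]
ft_force: [0.4, 0.5, -0.3]
grip_width: 0.157
```

```bash
python3 - <<'E'
from h import *
st();snap("w12")
im=arm.capture("top");cv2.imwrite("pics/t12.png",im[:,:,::-1])
needle3("pics/t12.png",np.radians(180-54))
plan([.5228,-.2179,.2158],-98.25)
E
```

```text
12.7 [0.5473 0.0602 0.2203] [-89.553   -0.229  -59.5389] F [ 0.4453  0.5112 -0.348 ] M [ 0.0257 -0.0821  0.0089] w 0.15735438012816705 q7 -79.54777137019168
pics/t12.png line 2.541224187519994 from hub 2.5546349042821213 rms mm 0.18905742371167703 18
travel [ 228.3    0.7 -159.5] rot [-0.0006  0.6759  0.0011] rows>= 5.569431136291704
```

View pics/w12.png

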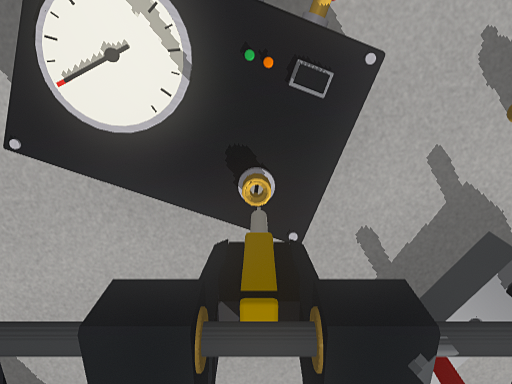

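move_arm(
  motion=[
    {"travel":[57,0,-40],"rotation":[0,0.15,0],"claw":0.9},
    {"travel":[114,0,-80],"rotation":[0,0.3,0],"claw":0.9},
    {"travel":[171,0,-120],"rotation":[0,0.45,0],"claw":0.9},
    {"travel":[228,0,-159.5],"rotation":[0,0.6,0],"claw":0.9},
    {"travel":[228,0,-159.5],"rotation":[0,0.676,0],"claw":0.9},
    {"travel":[228,0,-159.5],"rotation":[0,0.676,0],"claw":0.9},
    {"travel":[228,0,-159.5],"rotation":[0,0.676,0],"claw":0.9},
    {"travel":[228,0,-159.5],"rotation":[0,0.676,0],"claw":0.9},
    {"travel":[228,0,-159.5],"rotation":[0,0.676,0],"claw":0.9},
  ],
)

```text
t: 13.75
ee_pos: [0.5227, -0.2156, 0.2159]
tool_rot: [-90.0, 0.0, -98.1]
ft_force: [0.3, 0.9, -1.6]
grip_width: 0.152
```

```bash
python3 - <<'E'
from h import *
st()
im=arm.capture("wrist");cv2.imwrite("pics/w13.png",im[:,:,::-1])
plan([.5228,-.2179,.14],-98.25)
E
```

```text
13.75 [ 0.5227 -0.2156  0.2159] [-90.0225   0.0479 -98.1011] F [ 0.2917  0.8966 -1.5663] M [ 0.0677  0.0399 -0.0001] w 0.15239873227526782 q7 -81.22723522820192
travel [ 2.5 76.1  0.3] rot [ 0.0001  0.0031 -0.0007] rows>= 1.5219118081459593
```

View pics/w13.png

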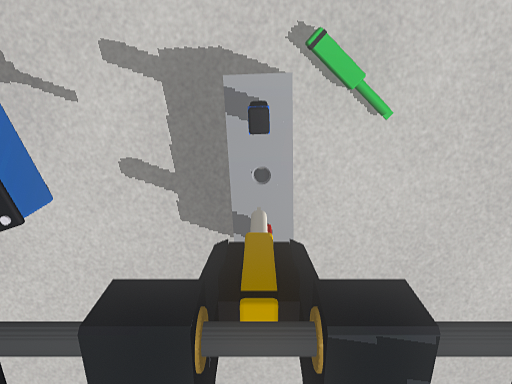

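```bash
python3 - <<'E'
from h import *
C=cal("wrist");s=st();R=Ro.from_euler("xyz",s["tool_rot"],degrees=True)
print(R.inv().apply(atz(C,261.5,175,.048)-s["ee_pos"])*1000)
im=cv2.imread("pics/w13.png");cv2.imwrite("pics/w13d.png",cv2.resize(im[155:225,225:300],None,fx=8,fy=8,interpolation=cv2.INTER_CUBIC))
E
```

```text
13.8 [ 0.5229 -0.2154  0.2161] [-90.0045   0.0381 -98.0742] F [-0.2818  0.7329 -0.2094] M [0.0698 0.0171 0.0268] w 0.15677051021025426 q7 -81.22435485968137
[  2.2431 168.0545  -1.3506]
```

View pics/w13d.png

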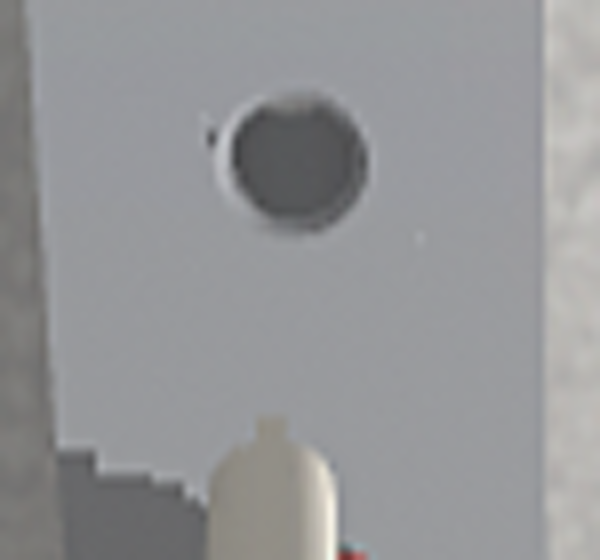

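move_arm(
  motion=[
    {"travel":[2.2,30,0.4],"rotation":[0,0,0],"claw":0.9},
    {"travel":[2.2,60,0.4],"rotation":[0,0.003,0],"claw":0.9},
    {"travel":[2.2,75,0.4],"rotation":[0,0.003,0],"claw":0.9},
    {"travel":[2.2,75,0.4],"rotation":[0,0.003,0],"claw":0.9},
    {"travel":[2.2,75,0.4],"rotation":[0,0.003,0],"claw":0.9},
    {"travel":[2.2,85,0.4],"rotation":[0,0.003,0],"claw":0.9},
    {"travel":[2.2,92,0.4],"rotation":[0,0.003,0],"claw":0.9},
    {"travel":[2.2,92,0.4],"rotation":[0,0.003,0],"claw":0.9},
    {"travel":[2.2,92,0.4],"rotation":[0,0.003,0],"claw":0.9},
  ],
)

```text
t: 14.7
ee_pos: [0.5229, -0.2176, 0.124]
tool_rot: [-90.0, 0.0, -98.2]
ft_force: [-0.1, 0.5, -0.3]
grip_width: 0.156
```

```bash
python3 - <<'E'
from h import *
st()
im=arm.capture("wrist");cv2.imwrite("pics/w14.png",im[:,:,::-1])
cv2.imwrite("pics/w14d.png",cv2.resize(im[155:255,200:320,::-1],None,fx=6,fy=6,interpolation=cv2.INTER_CUBIC))
plan([.5228,-.2179,.0848],-98.25)
E
```

```text
14.7 [ 0.5229 -0.2176  0.124 ] [-90.0129   0.0383 -98.2491] F [-0.1026  0.4994 -0.2783] M [ 0.0084 -0.0055  0.0311] w 0.15582177272457953 q7 -81.57668505620694
travel [ 0.3 39.4 -0.2] rot [-0.0002  0.     -0.0006] rows>= 0.788750524964874
```

View pics/w14d.png

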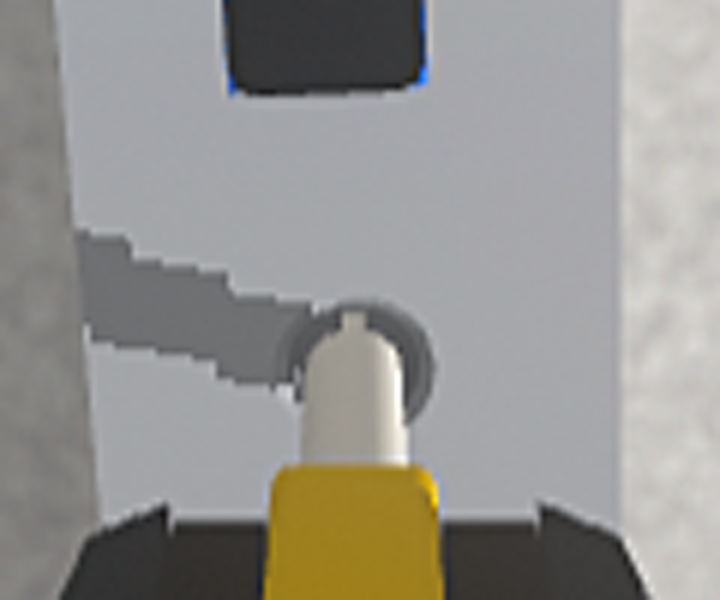

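Blade is inside the hole mouth, near centre. Lower the rest.

move_arm(
  motion=[
    {"travel":[0.4,10,0],"rotation":[0,0,0],"claw":0.9},
    {"travel":[0.4,20,0],"rotation":[0,0,0],"claw":0.9},
    {"travel":[0.4,30,0],"rotation":[0,0,0],"claw":0.9},
    {"travel":[0.4,36,0],"rotation":[0,0,0],"claw":0.9},
    {"travel":[0.4,38,0],"rotation":[0,0,0],"claw":0.9},
    {"travel":[0.4,38.6,0],"rotation":[0,0,0],"claw":0.9},
    {"travel":[0.4,38.6,0],"rotation":[0,0,0],"claw":0.9},
    {"travel":[0.4,38.6,0],"rotation":[0,0,0],"claw":0.9},
  ],
)

```text
t: 15.55
ee_pos: [0.5232, -0.2182, 0.0859]
tool_rot: [-89.9, 0.0, -98.3]
ft_force: [-0.4, -0.0, -0.2]
grip_width: 0.16
```

```bash
python3 - <<'E'
from h import *
st()
E
```

```text
15.55 [ 0.5232 -0.2182  0.0859] [-89.9493   0.0263 -98.2535] F [-0.443 -0.02  -0.196] M [-0.0181  0.0161  0.0072] w 0.15999648498774194 q7 -81.70237724929349
```

move_arm(
  motion=[
    {"travel":[0,1,0],"rotation":[0,0,0],"claw":0.9},
    {"travel":[0,1,0],"rotation":[0,0,0],"claw":0.9},
    {"travel":[0,1,0],"rotation":[0,0,0],"claw":0.75},
    {"travel":[0,1,0],"rotation":[0,0,0],"claw":0.6},
    {"travel":[0,1,0],"rotation":[0,0,0],"claw":0.5},
    {"travel":[0,1,0],"rotation":[0,0,0],"claw":0.5},
    {"travel":[0,1,0],"rotation":[0,0,0],"claw":0.5},
    {"travel":[0,-20,0],"rotation":[0,0,0],"claw":0.5},
    {"travel":[0,-60,0],"rotation":[0,0,0],"claw":0.5},
    {"travel":[0,-110,-20],"rotation":[0,0,0],"claw":0.5},
    {"travel":[0,-150,-50],"rotation":[0,0,0],"claw":0.5},
    {"travel":[0,-150,-50],"rotation":[0,0,0],"claw":0.5},
    {"travel":[0,-150,-50],"rotation":[0,0,0],"claw":0.5},
  ],
)

```text
t: 16.85
ee_pos: [0.4737, -0.2113, 0.237]
tool_rot: [-89.8, -0.0, -98.3]
ft_force: [0.3, 0.0, 0.4]
grip_width: 0.499
```

```bash
python3 - <<'E'
from h import *
st()
C=cal("wrist");im=arm.capture("wrist");cv2.imwrite("pics/w15.png",im[:,:,::-1]);np.savez("w15.npz",K=C[0],e=C[1],R=C[2])
for n in("top","scene"): cv2.imwrite(f"pics/{n}15.png",arm.capture(n)[:,:,::-1])
needle3("pics/top15.png",np.radians(180-54))
E
```

```text
16.85 [ 0.4737 -0.2113  0.237 ] [-89.814   -0.0043 -98.281 ] F [0.3017 0.029  0.4245] M [-0.0313  0.0029 -0.0367] w 0.4992662674809933 q7 -80.42077441760567
pics/top15.png line 2.5425545476526703 from hub 2.55569603637307 rms mm 0.1992315362292987 18
```

View pics/w15.png

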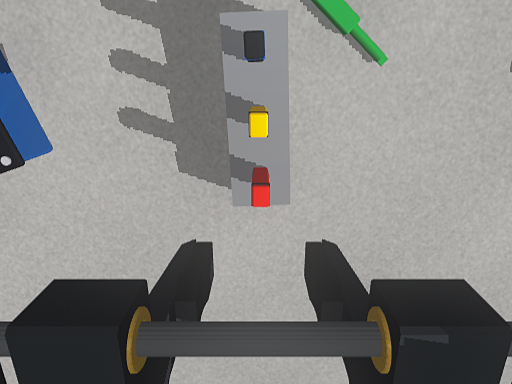

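View pics/scene15.png

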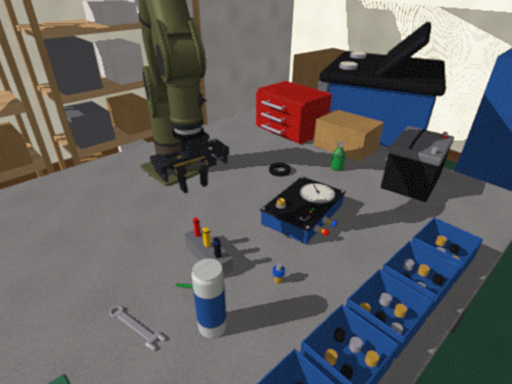

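```bash
python3 - <<'E'
from h import *
a=cv2.imread("pics/scene0.png");b=cv2.imread("pics/scene15.png");c=cv2.imread("pics/top15.png")
r=lambda i:cv2.resize(i[205:255,180:230],(400,400),interpolation=cv2.INTER_CUBIC)
cv2.imwrite("pics/cmp.png",np.hstack([r(a),r(b)]))
def yc(i,x0,x1,y0,y1):
    h=cv2.cvtColor(i,cv2.COLOR_BGR2HSV)[y0:y1,x0:x1];m=cv2.inRange(h,(20,150,80),(32,255,255));return cv2.boundingRect(m),cv2.moments(m)["m10"]/cv2.moments(m)["m00"]+x0,cv2.moments(m)["m01"]/cv2.moments(m)["m00"]+y0
print(yc(a,190,220,220,255),yc(b,190,220,220,255)); t=cv2.imread("pics/top0.png");print(yc(t,310,335,180,205),yc(c,310,335,180,205))
E
```

```text
((12, 7, 9, 20), 206.16935483870967, 236.2258064516129) ((12, 7, 9, 20), 205.98260869565217, 236.7304347826087)Traceback (most recent call last):
  File "<stdin>", line 7, in <module>
  File "<stdin>", line 6, in yc
ZeroDivisionError: float division by zero
```

View pics/cmp.png

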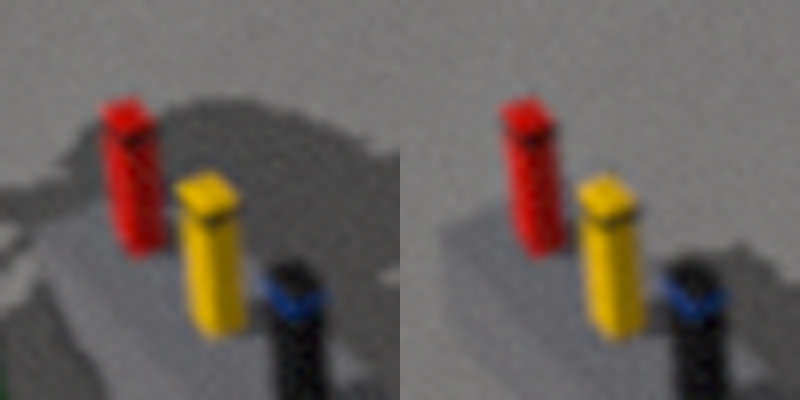

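Tool is fully down and upright, as at the start; neighbours unmoved. Hand in.

```bash
python3 - <<'E'
from h import *
st(); print(arm.hand_in())
E
```

```text
17.0 [ 0.4739 -0.2107  0.2346] [-90.0365   0.0608 -98.2161] F [0.43   0.659  0.0295] M [0.0191 0.0563 0.0632] w 0.5002751259885382 q7 -80.42169286279132
the job is handed in; nothing more can be done
None
```

The job is handed in at about 17 s: the needle is at the red zero mark and the yellow tuning tool is back in the middle hole of the stand. I gripped the tool and read the slot direction from the wrist camera (about -22° in the world frame). The blade then seated fully in the slot, and I turned the screw about 0.98 rad anticlockwise, in three steps with a look at the needle after each.

**Last checks**
- **Needle:** the final top image puts it 0.00 to 0.02 rad from the mark. My ways of measuring it had differed by up to about 0.05 rad before the last correction. The reading stayed the same after I withdrew the blade.
- **Trimmer force:** the wrist force read about 3 N at most while the blade was in the trimmer, read only at the end of each move.
- **Tool:** it stands upright and fully down, within a pixel of where it started in the scene image. The gripper is open and well clear.
- **Other tools and things:** the red and black drivers look unmoved. I saw no change in the rest of the bench things in the scene image, but did not measure them.

**One thing went wrong:** a green look-alike tool that stood free on the bench next to the stand fell over. It was still upright just before I closed the gripper and lying flat when I next looked, after the lift, so the gripper probably touched it. It is not among the listed bystanders and it stayed on the bench.

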